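# Find the parts case that rattles and hold it out

### The job

One of the three closed parts cases standing side by side on the tray has a loose piece in it, the other two are packed tight. Lift them and shake or tip them lengthwise, one at a time, until you find the one that rattles; any silent case goes back, lid up, to its own place on the tray. Hold the rattling case out over the middle of the round rubber mat, level and about 10 to 20 cm up, and finish while still holding it there in the gripper; leave everything else on the bench alone.

Things in the scene. Friction and masses are not known exactly. Their poses are not given: they have to be found in the camera images.
- case_1: closed grey plastic parts case, 116 mm long (own x) x 48 mm wide (own y) x 46 mm high, 0.27 to 0.41 kg; origin at the centre of its underside, z up through the lid, two small latches on its -x end. Starts as the left one (towards the tray's +y). The three look alike; which of them rattles changes every time and can only be felt
- case_2: closed grey plastic parts case, 116 mm long (own x) x 48 mm wide (own y) x 46 mm high, 0.27 to 0.41 kg; origin at the centre of its underside, z up through the lid, two small latches on its -x end. Starts as the middle one. In the rattling case a steel roller of about 0.16 kg rolls freely along x, 80 mm from end to end, starting at the +x end
- case_3: closed grey plastic parts case, 116 mm long (own x) x 48 mm wide (own y) x 46 mm high, 0.27 to 0.41 kg; origin at the centre of its underside, z up through the lid, two small latches on its -x end. Starts as the right one (-y). Held level, the roller stays at the end it was last tipped to: 0.10 to 0.14 N m of moment between the two ends. In silent cases nothing shifts
- tray: fixed flat plywood tray, 170 mm (own x) x 340 mm (own y), 6 mm thick, with a 14 mm high lip along its two short ends only; origin at the centre of its underside, on the bench. The cases stand in a row along its y, 105 mm apart, their length along its x. In the gaps, 60 mm from its middle towards its +x edge, stand two loose sockets 22 mm wide, 26 mm high: leave them alone
- place_1 (a point): the place of case_1: the point on the tray's upper face under the centre of that case
- place_2 (a point): the place of case_2: the point on the tray's upper face under the centre of that case
- place_3 (a point): the place of case_3: the point on the tray's upper face under the centre of that case
- mat: fixed round black rubber mat, 90 mm across and 4 mm thick, lying on the bench beyond the tray; origin at the centre of its underside
- socket_0: bystander: steel socket in the gap between case_1 and case_2, upright, 22 mm wide, 26 mm high, origin at the centre of its underside
- socket_1: bystander: the same, in the gap between case_2 and case_3
Things that resemble listed ones, but are neither listed nor needed, are in the scene too. Leave any purple look-alike of the case_2 alone.

How it is judged:
On the way:
1. the case with the loose piece is lifted off the tray and shaken or tipped lengthwise, so that the piece has moved across the middle (((distance between roller_mid and case_1 below 0.065 m and height (world z) of case_1 above 0.025 m and x of roller_mid in the frame of case_1 below 0 m) or (distance between roller_mid and case_2 below 0.065 m and height (world z) of case_2 above 0.025 m and x of roller_mid in the frame of case_2 below 0 m) or (distance between roller_mid and case_3 below 0.065 m and height (world z) of case_3 above 0.025 m and x of roller_mid in the frame of case_3 below 0 m))), for 0.02 s.
At the end, for the whole second after the job is handed in: the case that rattles is held by the fingers over the mat (centre within 40 mm of the mat's centre, underside 80 to 300 mm above the bench, within 15 degrees of level, at rest); the other two stand lid up on the tray, within 30 mm and about 17 degrees of their own places, at rest (((distance between roller_mid and case_1 below 0.065 m and height (world z) of case_1 between 0.08 and 0.3 m and horizontal distance between case_1 and mat below 0.04 m and angle between case_1's own z axis and vertical below 0.26 rad and linear speed of each of case_1, case_2, case_3 below 0.05 m/s and contact force between the fingers and case_1 above 1 N and horizontal distance between case_2 and place_2 below 0.03 m and height (world z) of each of case_2, case_3 below 0.02 m and angle between each of case_2, case_3's own z axis and vertical below 0.1 rad and angle between the x axis of each of case_2, case_3 and the x axis of tray, either way round below 0.3 rad and horizontal distance between case_3 and place_3 below 0.03 m) or (distance between roller_mid and case_2 below 0.065 m and height (world z) of case_2 between 0.08 and 0.3 m and horizontal distance between case_2 and mat below 0.04 m and angle between case_2's own z axis and vertical below 0.26 rad and linear speed of each of case_2, case_1, case_3 below 0.05 m/s and contact force between the fingers and case_2 above 1 N and horizontal distance between case_1 and place_1 below 0.03 m and height (world z) of each of case_1, case_3 below 0.02 m and angle between each of case_1, case_3's own z axis and vertical below 0.1 rad and angle between the x axis of each of case_1, case_3 and the x axis of tray, either way round below 0.3 rad and horizontal distance between case_3 and place_3 below 0.03 m) or (distance between roller_mid and case_3 below 0.065 m and height (world z) of case_3 between 0.08 and 0.3 m and horizontal distance between case_3 and mat below 0.04 m and angle between case_3's own z axis and vertical below 0.26 rad and linear speed of each of case_3, case_1, case_2 below 0.05 m/s and contact force between the fingers and case_3 above 1 N and horizontal distance between case_1 and place_1 below 0.03 m and height (world z) of each of case_1, case_2 below 0.02 m and angle between each of case_1, case_2's own z axis and vertical below 0.1 rad and angle between the x axis of each of case_1, case_2 and the x axis of tray, either way round below 0.3 rad and horizontal distance between case_2 and place_2 below 0.03 m))); the arm keeps its last pose, push and grip.
It fails at once if a socket, tool, can or tin that is no part of the job is moved by more than 40 mm (distance of any of socket_0, socket_1, hammer, wrench, screwdriver, spray_can, sweet_tin from where it was at the start of the episode above 0.04 m).
It also fails if it takes over 72 s, if anything falls off the work surface, if the arm or the gripper's body presses on something with over 40 N, if the wrist force passes 120 N, or if a joint passes its speed limit or range.

### The arm

A 7-joint arm with a two-finger parallel gripper is mounted at the origin on the work surface. World frame = base frame: x ahead of the robot, y to its left, z up, the work surface at z = 0. Lengths are in m, angles in rad, forces in N, time in s.
With the tool pointing down it reaches from about 0.4 to 0.925 m from the base axis. Payload 5.6 kg.
Tool frame: the origin (TCP) lies midway between the tips of the shut fingers; the grasp point (between the pads) lies 19 mm behind it; x points along the fingers, y is the direction in which the jaws open and shut, and the axes are right-handed (so a half turn about x gives the same grasp; the last joint's range is limited). The gripper opens to 85 mm and grips with 20 to 120 N. Pads are 22 mm wide; open, the fingers measure 114 mm over their backs; the gripper's body (76 mm by 85 mm) begins 54 mm behind the grasp point. The pads swing forward as they close: fully open they stand 13 mm farther back than shut.
Start: joints at [1.135, 0.468, -0.012, 1.603, 0.006, 1.071, -0.056], TCP at [0.249, -0.601, 0.231] pointing down, gripper open.
Joint ranges: [-2.53, 2.53], [-0.31, 2.02], [-1.57, 1.55], [0.28, 2.44], [-1.29, 4.43], [0.15, 1.84], [-2.92, 2.92]. Speed limits (rad/s): [2.57, 2.57, 3.14, 3.14, 3.14, 3.14, 3.14].

### API

Orientations are given as a unit quaternion [x, y, z, w].
In Python, from plant import get_obs, viewer, ctrl gives the robot as it stands.
- The arm moves only by the tool drive_tool, never from a script. Its argument "steps" is a list of rows, each an object of numbers: "dx", "dy", "dz": the shift along the tool's x, y, z as a fraction of full scale; "wx", "wy", "wz": the turn, a rotation vector about the tool's x, y, z as a fraction of full scale; "gripper": the opening, from -1 (shut) to 1 (fully open), so that 0 is half open. A call has 1 to 10 rows; each row shifts and turns the commanded pose from where the row before left it, along the tool's axes as they then stand; what a row does not reach is not made up. Full scale, the value 1, is 0.4 m for a shift and pi/2 rad for a turn. A row lasts 1/8 s, in which the tool goes at most 62.5 mm and 10.7 degrees, less where a joint would pass 70% of its speed; a pose out of reach is approached as far as the arm can. A call with a number of a shift or a turn outside -1 to 1 is refused whole. A call with a gripper value outside its range is refused whole. The fingers move at their own pace and stop on an object; "force" is the grip in N (left out, the last holds). Time passes only in rows, so rows that do not move let the fingers close. It gives the time, the measured TCP pose, the force and the opening at its end, in the units of the state.
- get_obs(): the state, without advancing time (a new reading comes with each control period).
- viewer.read_camera(name): name is "side" or "top"; returns a dict with "pixels" (420x560x3 uint8, red, green, blue), "fovy" (degrees; the focal length in pixels is half the picture's height over the tangent of half this angle, whatever the lens; pixels are square), "cx", "cy" (the principal point, pixels), "world_from_camera" (4x4, takes a point from camera to world coordinates). Camera axes: x right, y down, z forward; pixel columns grow to the right and rows downward; lengths in m; the calibration is good to about 2 mm. A picture is of the moment at which its call begins. There is no depth.
- ctrl.job_done(): hands the job in, once; it reports no verdict.
Trained networks look in the newest picture that a camera, given by its name, has taken for a name from the list of things; names that differ only in an ending like _2 or _b are one class to them, and where a whole thing is asked for, a point or a joint stands for the part that bears it (a point fixed in the world has none). Each returns a list of dicts, best first, with "confidence" (0 to 1); they miss things now and then, are a little off and sometimes report something else, mostly with a low value. They report only what shows in the picture. A call takes as long as a camera call. They do not tell look-alikes from the thing itself.
- viewer.search_frame(camera, target): "point" ([x, y, z] in m, in world coordinates, good to about 4 mm: the middle of the surface that is visible of it).
- viewer.masks_of(camera, target): "region" (420x560 bool, what is visible of it).
The state is a dict: "t": time; "joint_pos": joint angles; "joint_vel": joint speeds; "joint_efforts": joint torques, N m; "tcp_pos": TCP position; "eef_rot": TCP orientation; "ft_force": force on the tool from outside, world axes, zero at the start; "torque": the same for the moment, N m; "opening": opening from 0.0 (shut) to 1.0 (fully open).
Only numpy, scipy, OpenCV 4.12 (cv2) and the standard library are available. Lean on these libraries where they do the work, as an engineer would, in place of code of your own. Each camera call takes 0.05 s, during which the arm holds its last target. There are 200 camera calls.

## Working session

There is one attempt and no reset: what is moved stays moved. The work goes in short steps, Python scripts to look and compute and a tool call to move; the robot and the scene stay as the last step left them, time stands still between calls to the robot, and variables do not carry over. Pictures are saved under pics/ and viewed, about 8 in all and at most 12, crops included, and the job is handed in when it is done.

Besides the shell and the picture viewer there is one more tool, called after "Request:" as name(argument=value, ...), one argument or row to a line, values as JSON. drive_tool: Moves the arm, as the interface text tells. Shift numbers are shares of 0.4 m and turn numbers shares of pi/2 rad, none past 1 either way. Its arguments: {"type":"object","properties":{"steps":{"type":"array","items":{"type":"object","properties":{"dx":{"type":"number"},"dy":{"type":"number"},"dz":{"type":"number"},"wx":{"type":"number"},"wy":{"type":"number"},"wz":{"type":"number"},"gripper":{"type":"number"}}}},"force":{"type":"number"}},"required":["steps"]}

```bash
mkdir -p pics; ls; cat > h.py <<'E'
import numpy as np, cv2
from plant import get_obs, viewer, ctrl
from scipy.spatial.transform import Rotation as R
def ray(c,u,v,z):
    f=210/np.tan(np.radians(c["fovy"])/2); T=np.array(c["world_from_camera"])
    d=T[:3,:3]@np.array([(u-c["cx"])/f,(v-c["cy"])/f,1]); o=T[:3,3]
    return o+d*(z-o[2])/d[2]
def save(c,n): cv2.imwrite("pics/"+n,np.array(c["pixels"])[:,:,::-1])
E
python3 - <<'E'
from h import *
o=get_obs()
for k,v in o.items(): print(k,np.round(v,3))
for n in ["top","side"]:
    c=viewer.read_camera(n); save(c,n+"0.png")
    print(n,np.round(c["world_from_camera"],3).tolist(),c["fovy"],c["cx"],c["cy"])
    for t in ["case_1","tray","mat","socket_0"]:
        for d in viewer.search_frame(n,t): print(n,t,np.round(d["point"],3),round(d["confidence"],2))
    if n=="top":
        for t,z in [("case_1",.052),("tray",.006),("mat",.004)]:
            for d in viewer.masks_of(n,t):
                m=np.array(d["region"]).astype(np.uint8)
                cs,_=cv2.findContours(m,0,2); q=max(cs,key=cv2.contourArea)
                b=cv2.boxPoints(cv2.minAreaRect(q)); print(t,round(d["confidence"],2),m.sum(),np.round(b).tolist(),[np.round(ray(c,*p,z)[:2],3).tolist() for p in b])
E
```

```text
pics
t 0.0
joint_pos [ 1.135  0.468 -0.012  1.604  0.006  1.071 -0.056]
joint_vel [ 0.001  0.001  0.     0.002 -0.001  0.     0.001]
joint_efforts [-0.0000e+00 -5.3239e+01  2.1000e-02 -2.5130e+01  1.1000e-02  8.0000e-03
 -0.0000e+00]
tcp_pos [ 0.248 -0.6    0.23 ]
eef_rot [-0.693 -0.139  0.694 -0.137]
ft_force [ 0.606 -0.189 -0.004]
torque [0.016 0.031 0.018]
opening 1.001
top [[-0.027, -0.994, 0.108, 0.52], [-1.0, 0.027, -0.001, 0.044], [-0.002, -0.108, -0.994, 0.715], [0.0, 0.0, 0.0, 1.0]] 49.90651305264451 276.67163265397164 209.49915036720915
top case_1 [0.472 0.008 0.054] 0.95
top case_1 [ 0.444 -0.087  0.051] 0.88
top case_1 [0.493 0.108 0.051] 0.79
top case_1 [ 0.724 -0.051  0.046] 0.72
top tray [0.469 0.024 0.005] 0.63
top mat [0.691 0.098 0.01 ] 0.77
top socket_0 [0.54  0.042 0.037] 0.68
top socket_0 [ 0.522 -0.06   0.034] 0.61
case_1 0.96 3166 [[343.0, 344.0], [359.0, 263.0], [398.0, 271.0], [383.0, 352.0]] [[0.395, -0.047], [0.51, -0.074], [0.498, -0.131], [0.383, -0.102]]
case_1 0.92 2780 [[276.0, 330.0], [292.0, 250.0], [326.0, 257.0], [310.0, 337.0]] [[0.417, 0.05], [0.
[... 179 characters left out ...]
29, 0.101]]
tray 0.88 15829 [[180.0, 323.0], [203.0, 213.0], [424.0, 260.0], [401.0, 370.0]] [[0.425, 0.198], [0.594, 0.161], [0.512, -0.184], [0.347, -0.139]]
mat 0.77 2393 [[215.0, 126.0], [269.0, 126.0], [269.0, 180.0], [215.0, 180.0]] [[0.736, 0.14], [0.733, 0.052], [0.645, 0.054], [0.647, 0.141]]
side [[-0.689, -0.418, 0.592, 0.18], [-0.725, 0.387, -0.57, 0.44], [0.01, -0.822, -0.57, 0.44], [0.0, 0.0, 0.0, 1.0]] 54.779665346570134 281.7448862811128 215.1386243824875
side case_1 [ 0.713 -0.037  0.04 ] 0.88
side case_1 [0.455 0.023 0.05 ] 0.82
side case_1 [ 0.433 -0.077  0.041] 0.81
side tray [0.432 0.077 0.   ] 0.75
side mat [0.689 0.101 0.001] 0.92
side socket_0 [0.531 0.049 0.029] 0.56
```

View pics/top0.png

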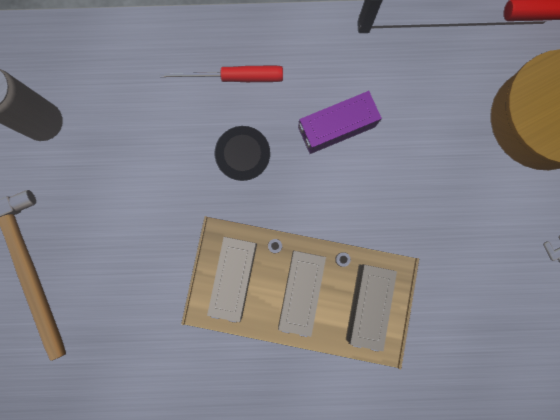

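View pics/side0.png

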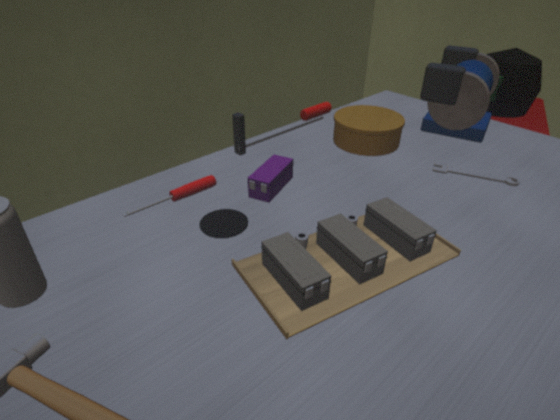

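The top picture shows three grey cases on the tray, at about (232,280), (303,293) and (373,307). The sockets are at (275,246) and (343,260), the mat at (242,153), and the purple look-alike at (340,121). The side picture shows the latches facing the robot, so case +x points away from it at a yaw of about -13°. Centre spacing measures 103 mm against the 105 mm given.

```bash
cat >> h.py <<'E'
YAW=np.radians(-13.0)
def tgt(flip=False,pitch=0):
    # tool x down, tool y along +-case y ; pitch>0: -x end down
    cx=np.array([np.cos(YAW),np.sin(YAW),0]); cy=np.array([-np.sin(YAW),np.cos(YAW),0])
    y=-cy if flip else cy; x=np.array([0,0,-1.]); 
    M=np.c_[x,y,np.cross(x,y)]
    return R.from_rotvec(-cy*np.radians(pitch))*R.from_matrix(M)
def plan(p,Rt=None):
    o=get_obs(); Rn=R.from_quat(o["eef_rot"]); 
    if Rt is not None: print("turn frac",np.round((Rn.inv()*Rt).as_rotvec()/(np.pi/2),3), "total")
    d=np.array(p)-o["tcp_pos"]
    print("t",round(o["t"],2),"pos",np.round(o["tcp_pos"],3),"shift frac now-axes",np.round(Rn.inv().apply(d)/.4,3),"| target axes",np.round(Rt.inv().apply(d)/.4,3) if Rt is not None else "")
    print("F",np.round(o["ft_force"],2),"M",np.round(o["torque"],3),"op",round(o["opening"],3))
    cy=np.array([-np.sin(YAW),np.cos(YAW),0]); print("M about case y:",round(float(np.dot(o["torque"],cy)),4))
E
python3 - <<'E'
from h import *
print(R.from_quat(get_obs()["eef_rot"]).as_matrix().round(3))
for f in (0,1): plan([.446,-.090,.2],tgt(f))
E
```

```text
[[-0.     0.383 -0.924]
 [-0.    -0.924 -0.383]
 [-1.     0.     0.   ]]
turn frac [-1.606  0.     0.   ] total
t 0.65 pos [ 0.249 -0.601  0.231] shift frac now-axes [ 0.078 -0.99  -0.944] | target axes [0.078 1.355 0.193]
F [-0.76 -0.74 -0.09] M [-0.078 -0.018  0.016] op 1.0
M about case y: -0.0352
turn frac [ 0.394  0.    -0.   ] total
t 0.65 pos [ 0.249 -0.601  0.231] shift frac now-axes [ 0.078 -0.99  -0.944] | target axes [ 0.078 -1.355 -0.193]
F [-0.76 -0.74 -0.09] M [-0.078 -0.018  0.016] op 1.0
M about case y: -0.0352
```

Request:
drive_tool(
  steps=[
    {"dy": -0.099, "dz": -0.094, "gripper": 0.6},
    {"dy": -0.099, "dz": -0.094, "gripper": 0.6},
    {"dy": -0.099, "dz": -0.094, "gripper": 0.6},
    {"dy": -0.099, "dz": -0.094, "gripper": 0.6},
    {"dy": -0.099, "dz": -0.094, "gripper": 0.6},
    {"dy": -0.099, "dz": -0.094, "gripper": 0.6},
    {"dy": -0.099, "dz": -0.094, "gripper": 0.6},
    {"dy": -0.099, "dz": -0.094, "gripper": 0.6},
    {"dy": -0.099, "dz": -0.094, "gripper": 0.6},
    {"dy": -0.099, "dz": -0.094, "gripper": 0.6},
  ],
  force=70,
)

```text
schema error: expected keys dx, dy, dz, wx, wy, wz, gripper
```

Request:
drive_tool(
  steps=[
    {"wx": 0.0985, "gripper": 0.6},
    {"wx": 0.0985, "gripper": 0.6},
    {"wx": 0.0985, "gripper": 0.6},
    {"wx": 0.0985, "gripper": 0.6},
    {"gripper": 0.6},
    {"gripper": 0.6},
  ],
)

```text
schema error: expected keys dx, dy, dz, wx, wy, wz, gripper
```

```bash
python3 - <<'E'
from h import *
plan([.446,-.089,.2],tgt(1))
print(get_obs()["joint_pos"])
E
```

```text
turn frac [ 0.394  0.    -0.   ] total
t 0.65 pos [ 0.249 -0.601  0.231] shift frac now-axes [ 0.078 -0.993 -0.945] | target axes [ 0.078 -1.357 -0.193]
F [-0.76 -0.74 -0.09] M [-0.078 -0.018  0.016] op 1.0
M about case y: -0.0352
[ 1.13501538  0.46748242 -0.0116043   1.60267237  0.0060157   1.07140483
 -0.05631663]
```

All keys are needed in every row.

Request:
drive_tool(
  steps=[
    {"dx": 0, "dy": -0.099, "dz": -0.094, "wx": 0, "wy": 0, "wz": 0, "gripper": 0.6},
    {"dx": 0, "dy": -0.099, "dz": -0.094, "wx": 0, "wy": 0, "wz": 0, "gripper": 0.6},
    {"dx": 0, "dy": -0.099, "dz": -0.094, "wx": 0, "wy": 0, "wz": 0, "gripper": 0.6},
    {"dx": 0, "dy": -0.099, "dz": -0.094, "wx": 0, "wy": 0, "wz": 0, "gripper": 0.6},
    {"dx": 0, "dy": -0.099, "dz": -0.094, "wx": 0, "wy": 0, "wz": 0, "gripper": 0.6},
    {"dx": 0, "dy": -0.099, "dz": -0.094, "wx": 0, "wy": 0, "wz": 0, "gripper": 0.6},
    {"dx": 0, "dy": -0.099, "dz": -0.094, "wx": 0, "wy": 0, "wz": 0, "gripper": 0.6},
    {"dx": 0, "dy": -0.099, "dz": -0.094, "wx": 0, "wy": 0, "wz": 0, "gripper": 0.6},
    {"dx": 0, "dy": -0.099, "dz": -0.094, "wx": 0, "wy": 0, "wz": 0, "gripper": 0.6},
    {"dx": 0, "dy": -0.099, "dz": -0.094, "wx": 0, "wy": 0, "wz": 0, "gripper": 0.6},
  ],
  force=70,
)

```text
t: 1.9
tcp_pos: [0.4452, -0.0892, 0.2317]
eef_rot: [0.694, 0.138, -0.693, 0.138]
ft_force: [0.6, -0.8, -0.4]
opening: 0.799
```

Request:
drive_tool(
  steps=[
    {"dx": 0, "dy": 0, "dz": 0, "wx": 0.0985, "wy": 0, "wz": 0, "gripper": 0.6},
    {"dx": 0, "dy": 0, "dz": 0, "wx": 0.0985, "wy": 0, "wz": 0, "gripper": 0.6},
    {"dx": 0, "dy": 0, "dz": 0, "wx": 0.0985, "wy": 0, "wz": 0, "gripper": 0.6},
    {"dx": 0, "dy": 0, "dz": 0, "wx": 0.0985, "wy": 0, "wz": 0, "gripper": 0.6},
    {"dx": 0, "dy": 0, "dz": 0, "wx": 0, "wy": 0, "wz": 0, "gripper": 0.6},
    {"dx": 0, "dy": 0, "dz": 0, "wx": 0, "wy": 0, "wz": 0, "gripper": 0.6},
  ],
)

```text
t: 2.65
tcp_pos: [0.4446, -0.0907, 0.2314]
eef_rot: [0.703, -0.079, -0.703, -0.079]
ft_force: [-0.3, 0.4, 0.1]
opening: 0.802
```

```bash
python3 - <<'E'
from h import *
plan([.446,-.089,.2],tgt(1))
print(get_obs()["joint_pos"])
E
```

```text
turn frac [ 0.002 -0.    -0.   ] total
t 2.65 pos [ 0.445 -0.091  0.231] shift frac now-axes [ 0.078 -0.005 -0.002] | target axes [ 0.078 -0.005 -0.002]
F [-0.35  0.37  0.11] M [-0.017 -0.01   0.026] op 0.802
M about case y: -0.0134
[ 0.39190844  0.15346486 -0.28805404  2.04744406  0.05358514  0.94738656
 -1.71860364]
```

Request:
drive_tool(
  steps=[
    {"dx": 0.12, "dy": -0.005, "dz": -0.002, "wx": 0, "wy": 0, "wz": 0, "gripper": 0.6},
    {"dx": 0.12, "dy": 0, "dz": 0, "wx": 0, "wy": 0, "wz": 0, "gripper": 0.6},
    {"dx": 0.12, "dy": 0, "dz": 0, "wx": 0, "wy": 0, "wz": 0, "gripper": 0.6},
    {"dx": 0.06, "dy": 0, "dz": 0, "wx": 0, "wy": 0, "wz": 0, "gripper": 0.6},
    {"dx": 0.06, "dy": 0, "dz": 0, "wx": 0, "wy": 0, "wz": 0, "gripper": 0.6},
    {"dx": 0.055, "dy": 0, "dz": 0, "wx": 0, "wy": 0, "wz": 0, "gripper": 0.6},
    {"dx": 0, "dy": 0, "dz": 0, "wx": 0, "wy": 0, "wz": 0, "gripper": 0.6},
  ],
)

```text
t: 3.52
tcp_pos: [0.4447, -0.0888, 0.0161]
eef_rot: [-0.702, 0.079, 0.704, 0.079]
ft_force: [0.0, -0.1, -0.0]
opening: 0.797
```

Request:
drive_tool(
  steps=[
    {"dx": 0, "dy": 0, "dz": 0, "wx": 0, "wy": 0, "wz": 0, "gripper": -1},
    {"dx": 0, "dy": 0, "dz": 0, "wx": 0, "wy": 0, "wz": 0, "gripper": -1},
    {"dx": 0, "dy": 0, "dz": 0, "wx": 0, "wy": 0, "wz": 0, "gripper": -1},
    {"dx": 0, "dy": 0, "dz": 0, "wx": 0, "wy": 0, "wz": 0, "gripper": -1},
    {"dx": 0, "dy": 0, "dz": 0, "wx": 0, "wy": 0, "wz": 0, "gripper": -1},
  ],
  force=70,
)

```text
t: 4.15
tcp_pos: [0.4465, -0.0896, 0.0183]
eef_rot: [0.703, -0.08, -0.702, -0.08]
ft_force: [-1.5, -2.8, 7.7]
opening: 0.553
```

```bash
python3 - <<'E'
from h import *
c=viewer.read_camera("side"); save(c,"s1.png")
plan([.446,-.089,.018],tgt(1))
E
```

```text
turn frac [ 0.    -0.001 -0.   ] total
t 4.2 pos [ 0.446 -0.09   0.018] shift frac now-axes [ 0.001 -0.001  0.001] | target axes [ 0.001 -0.001  0.001]
F [-0.42 -2.68  6.46] M [-0.37   0.374  0.019] op 0.547
M about case y: 0.2815
```

View pics/s1.png

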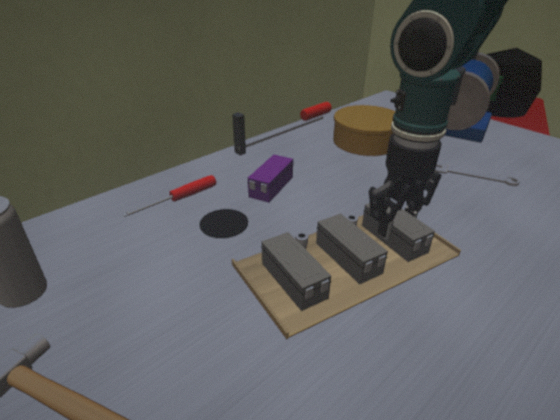

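The picture shows the gripper around the right case at (400,225), with the sockets and the other cases untouched. I'll lift, move outward, read the moment, tip and read again.

Request:
drive_tool(
  steps=[
    {"dx": -0.08, "dy": 0, "dz": 0, "wx": 0, "wy": 0, "wz": 0, "gripper": -1},
    {"dx": -0.14, "dy": 0, "dz": 0, "wx": 0, "wy": 0, "wz": 0, "gripper": -1},
    {"dx": -0.14, "dy": 0, "dz": 0, "wx": 0, "wy": 0, "wz": 0, "gripper": -1},
    {"dx": -0.14, "dy": 0, "dz": 0, "wx": 0, "wy": 0, "wz": 0, "gripper": -1},
    {"dx": 0, "dy": 0, "dz": -0.1, "wx": 0, "wy": 0, "wz": 0, "gripper": -1},
    {"dx": 0, "dy": 0, "dz": -0.1, "wx": 0, "wy": 0, "wz": 0, "gripper": -1},
    {"dx": 0, "dy": 0, "dz": -0.1, "wx": 0, "wy": 0, "wz": 0, "gripper": -1},
    {"dx": 0, "dy": 0, "dz": 0, "wx": 0, "wy": 0, "wz": 0, "gripper": -1},
    {"dx": 0, "dy": 0, "dz": 0, "wx": 0, "wy": 0, "wz": 0, "gripper": -1},
    {"dx": 0, "dy": 0, "dz": 0, "wx": 0, "wy": 0, "wz": 0, "gripper": -1},
  ],
)

```text
t: 5.45
tcp_pos: [0.5616, -0.1155, 0.2171]
eef_rot: [-0.702, 0.08, 0.703, 0.08]
ft_force: [-1.5, 0.1, -3.2]
opening: 0.551
```

```bash
cat > m.py <<'E'
from h import *
cy=np.array([-np.sin(YAW),np.cos(YAW),0]); A=[];F=[]
for i in range(10):
    viewer.read_camera("top"); o=get_obs(); A.append(cy@np.array(o["torque"])); F.append(o["ft_force"][2])
print("My mean",np.mean(A).round(4),"sd",np.std(A).round(4),"Fz",np.mean(F).round(2),np.std(F).round(2))
plan([.446,-.089,.018],tgt(1))
print(np.round(o["joint_pos"],2))
E
python3 m.py
```

```text
My mean -0.0068 sd 0.0387 Fz -3.86 0.42
turn frac [ 0. -0. -0.] total
t 5.95 pos [ 0.563 -0.116  0.217] shift frac now-axes [ 0.498 -0.     0.3  ] | target axes [0.498 0.    0.3  ]
F [-0.15  0.51 -4.39] M [ 0.06  -0.088  0.059] op 0.553
M about case y: -0.072
[ 0.37  0.38 -0.28  1.79  0.12  0.99 -1.76]
```

Request:
drive_tool(
  steps=[
    {"dx": 0, "dy": 0, "dz": 0, "wx": 0, "wy": 0.1, "wz": 0, "gripper": -1},
    {"dx": 0, "dy": 0, "dz": 0, "wx": 0, "wy": 0.1, "wz": 0, "gripper": -1},
    {"dx": 0, "dy": 0, "dz": 0, "wx": 0, "wy": 0.1, "wz": 0, "gripper": -1},
    {"dx": 0, "dy": 0, "dz": 0, "wx": 0, "wy": 0, "wz": 0, "gripper": -1},
    {"dx": 0, "dy": 0, "dz": 0, "wx": 0, "wy": 0, "wz": 0, "gripper": -1},
    {"dx": 0, "dy": 0, "dz": 0, "wx": 0, "wy": 0, "wz": 0, "gripper": -1},
    {"dx": 0, "dy": 0, "dz": 0, "wx": 0, "wy": 0, "wz": 0, "gripper": -1},
  ],
)

```text
t: 6.82
tcp_pos: [0.5637, -0.1161, 0.2175]
eef_rot: [0.847, -0.096, -0.519, -0.059]
ft_force: [0.1, 0.1, -4.2]
opening: 0.551
```

Request:
drive_tool(
  steps=[
    {"dx": 0, "dy": 0, "dz": 0, "wx": 0, "wy": -0.1, "wz": 0, "gripper": -1},
    {"dx": 0, "dy": 0, "dz": 0, "wx": 0, "wy": -0.1, "wz": 0, "gripper": -1},
    {"dx": 0, "dy": 0, "dz": 0, "wx": 0, "wy": -0.1, "wz": 0, "gripper": -1},
    {"dx": 0, "dy": 0, "dz": 0, "wx": 0, "wy": 0, "wz": 0, "gripper": -1},
    {"dx": 0, "dy": 0, "dz": 0, "wx": 0, "wy": 0, "wz": 0, "gripper": -1},
    {"dx": 0, "dy": 0, "dz": 0, "wx": 0, "wy": 0, "wz": 0, "gripper": -1},
  ],
)

```text
t: 7.58
tcp_pos: [0.5618, -0.1157, 0.2173]
eef_rot: [0.703, -0.08, -0.702, -0.079]
ft_force: [0.9, -0.7, -3.3]
opening: 0.553
```

```bash
python3 m.py
```

```text
My mean -0.002 sd 0.0246 Fz -3.7 0.48
turn frac [ 0. -0. -0.] total
t 8.07 pos [ 0.563 -0.116  0.217] shift frac now-axes [ 0.498 -0.     0.3  ] | target axes [0.498 0.    0.3  ]
F [ 0.3   0.17 -3.5 ] M [ 0.028 -0.028 -0.012] op 0.551
M about case y: -0.0213
[ 0.38  0.38 -0.29  1.79  0.13  0.99 -1.76]
```

Case_3's moment changed by only 0.005 N m (0.10–0.14 expected if it rattled), so it is silent. I'll put it back.

Request:
drive_tool(
  steps=[
    {"dx": 0, "dy": 0, "dz": 0.1, "wx": 0, "wy": 0, "wz": 0, "gripper": -1},
    {"dx": 0, "dy": 0, "dz": 0.1, "wx": 0, "wy": 0, "wz": 0, "gripper": -1},
    {"dx": 0, "dy": 0, "dz": 0.1, "wx": 0, "wy": 0, "wz": 0, "gripper": -1},
    {"dx": 0.14, "dy": 0, "dz": 0, "wx": 0, "wy": 0, "wz": 0, "gripper": -1},
    {"dx": 0.14, "dy": 0, "dz": 0, "wx": 0, "wy": 0, "wz": 0, "gripper": -1},
    {"dx": 0.12, "dy": 0, "dz": 0, "wx": 0, "wy": 0, "wz": 0, "gripper": -1},
    {"dx": 0.06, "dy": 0, "dz": 0, "wx": 0, "wy": 0, "wz": 0, "gripper": -1},
    {"dx": 0.025, "dy": 0, "dz": 0, "wx": 0, "wy": 0, "wz": 0, "gripper": -1},
    {"dx": 0.01, "dy": 0, "dz": 0, "wx": 0, "wy": 0, "wz": 0, "gripper": -1},
    {"dx": 0, "dy": 0, "dz": 0, "wx": 0, "wy": 0, "wz": 0, "gripper": -1},
  ],
)

```text
t: 9.32
tcp_pos: [0.4466, -0.0891, 0.02]
eef_rot: [0.703, -0.08, -0.702, -0.08]
ft_force: [-0.1, 0.5, -3.7]
opening: 0.555
```

```bash
python3 - <<'E'
from h import *
plan([.446,-.089,.018],tgt(1))
E
```

```text
turn frac [ 0.    -0.001 -0.   ] total
t 9.32 pos [ 0.447 -0.089  0.02 ] shift frac now-axes [0.005 0.    0.002] | target axes [0.005 0.    0.002]
F [-0.13  0.51 -3.71] M [-0.008  0.051  0.012] op 0.555
M about case y: 0.0478
```

Request:
drive_tool(
  steps=[
    {"dx": 0.005, "dy": 0, "dz": 0, "wx": 0, "wy": 0, "wz": 0, "gripper": -1},
    {"dx": 0, "dy": 0, "dz": 0, "wx": 0, "wy": 0, "wz": 0, "gripper": 0.6},
    {"dx": 0, "dy": 0, "dz": 0, "wx": 0, "wy": 0, "wz": 0, "gripper": 0.6},
    {"dx": 0, "dy": 0, "dz": 0, "wx": 0, "wy": 0, "wz": 0, "gripper": 0.6},
    {"dx": -0.12, "dy": 0, "dz": 0, "wx": 0, "wy": 0, "wz": 0, "gripper": 0.6},
    {"dx": -0.15, "dy": 0, "dz": 0, "wx": 0, "wy": 0, "wz": 0, "gripper": 0.6},
    {"dx": 0, "dy": -0.13, "dz": 0, "wx": 0, "wy": 0, "wz": 0, "gripper": 0.6},
    {"dx": 0, "dy": -0.13, "dz": 0, "wx": 0, "wy": 0, "wz": 0, "gripper": 0.6},
    {"dx": 0, "dy": 0, "dz": 0, "wx": 0, "wy": 0, "wz": 0, "gripper": 0.6},
  ],
)

```text
t: 10.45
tcp_pos: [0.4699, 0.0166, 0.1258]
eef_rot: [0.703, -0.077, -0.702, -0.078]
ft_force: [0.6, -1.2, -0.5]
opening: 0.801
```

```bash
python3 - <<'E'
from h import *
c=viewer.read_camera("side"); save(c,"s2.png")
plan([.470,.012,.018],tgt(1))
E
```

```text
turn frac [ 0.003 -0.     0.   ] total
t 10.5 pos [0.469 0.014 0.125] shift frac now-axes [ 0.269  0.005 -0.003] | target axes [ 0.269  0.005 -0.003]
F [-1.06 -0.86  0.17] M [-0.117  0.032  0.04 ] op 0.799
M about case y: 0.0048
```

View pics/s2.png

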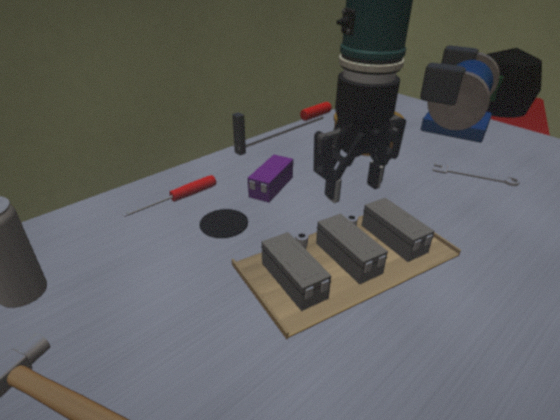

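Case_3 is back lid up at (398,228), as it stood before, and the gripper is over case_2 at (350,246).

Request:
drive_tool(
  steps=[
    {"dx": 0.1, "dy": 0.005, "dz": -0.002, "wx": 0, "wy": 0, "wz": 0, "gripper": 0.6},
    {"dx": 0.1, "dy": 0, "dz": 0, "wx": 0, "wy": 0, "wz": 0, "gripper": 0.6},
    {"dx": 0.05, "dy": 0, "dz": 0, "wx": 0, "wy": 0, "wz": 0, "gripper": 0.6},
    {"dx": 0.018, "dy": 0, "dz": 0, "wx": 0, "wy": 0, "wz": 0, "gripper": 0.6},
    {"dx": 0, "dy": 0, "dz": 0, "wx": 0, "wy": 0, "wz": 0, "gripper": 0.6},
    {"dx": 0, "dy": 0, "dz": 0, "wx": 0, "wy": 0, "wz": 0, "gripper": -1},
    {"dx": 0, "dy": 0, "dz": 0, "wx": 0, "wy": 0, "wz": 0, "gripper": -1},
    {"dx": 0, "dy": 0, "dz": 0, "wx": 0, "wy": 0, "wz": 0, "gripper": -1},
    {"dx": 0, "dy": 0, "dz": 0, "wx": 0, "wy": 0, "wz": 0, "gripper": -1},
    {"dx": 0, "dy": 0, "dz": 0, "wx": 0, "wy": 0, "wz": 0, "gripper": -1},
  ],
)

```text
t: 11.75
tcp_pos: [0.4703, 0.0099, 0.0192]
eef_rot: [0.703, -0.08, -0.702, -0.08]
ft_force: [-0.9, -0.3, 7.1]
opening: 0.546
```

Request:
drive_tool(
  steps=[
    {"dx": -0.08, "dy": 0, "dz": 0, "wx": 0, "wy": 0, "wz": 0, "gripper": -1},
    {"dx": -0.14, "dy": 0, "dz": 0, "wx": 0, "wy": 0, "wz": 0, "gripper": -1},
    {"dx": -0.14, "dy": 0, "dz": 0, "wx": 0, "wy": 0, "wz": 0, "gripper": -1},
    {"dx": -0.14, "dy": 0, "dz": 0, "wx": 0, "wy": 0, "wz": 0, "gripper": -1},
    {"dx": 0, "dy": 0, "dz": -0.1, "wx": 0, "wy": 0, "wz": 0, "gripper": -1},
    {"dx": 0, "dy": 0, "dz": -0.1, "wx": 0, "wy": 0, "wz": 0, "gripper": -1},
    {"dx": 0, "dy": 0, "dz": -0.1, "wx": 0, "wy": 0, "wz": 0, "gripper": -1},
    {"dx": 0, "dy": 0, "dz": 0, "wx": 0, "wy": 0, "wz": 0, "gripper": -1},
    {"dx": 0, "dy": 0, "dz": 0, "wx": 0, "wy": 0, "wz": 0, "gripper": -1},
    {"dx": 0, "dy": 0, "dz": 0, "wx": 0, "wy": 0, "wz": 0, "gripper": -1},
  ],
)

```text
t: 13.0
tcp_pos: [0.5853, -0.0163, 0.218]
eef_rot: [-0.702, 0.08, 0.703, 0.079]
ft_force: [0.3, -0.2, -3.4]
opening: 0.553
```

```bash
python3 m.py
```

```text
My mean -0.0386 sd 0.0394 Fz -2.91 0.62
turn frac [ 0. -0. -0.] total
t 13.5 pos [ 0.586 -0.017  0.218] shift frac now-axes [0.5   0.255 0.301] | target axes [0.5   0.255 0.301]
F [-0.57 -0.43 -2.31] M [ 0.012 -0.058  0.034] op 0.551
M about case y: -0.0543
[ 0.26  0.41 -0.36  1.76  0.17  1.01 -1.97]
```

Request:
drive_tool(
  steps=[
    {"dx": 0, "dy": 0, "dz": 0, "wx": 0, "wy": 0.1, "wz": 0, "gripper": -1},
    {"dx": 0, "dy": 0, "dz": 0, "wx": 0, "wy": 0.1, "wz": 0, "gripper": -1},
    {"dx": 0, "dy": 0, "dz": 0, "wx": 0, "wy": 0.1, "wz": 0, "gripper": -1},
    {"dx": 0, "dy": 0, "dz": 0, "wx": 0, "wy": 0, "wz": 0, "gripper": -1},
    {"dx": 0, "dy": 0, "dz": 0, "wx": 0, "wy": 0, "wz": 0, "gripper": -1},
    {"dx": 0, "dy": 0, "dz": 0, "wx": 0, "wy": 0, "wz": 0, "gripper": -1},
    {"dx": 0, "dy": 0, "dz": 0, "wx": 0, "wy": 0, "wz": 0, "gripper": -1},
  ],
)

```text
t: 14.38
tcp_pos: [0.5873, -0.0171, 0.2182]
eef_rot: [0.847, -0.097, -0.519, -0.059]
ft_force: [-0.1, 0.5, -3.0]
opening: 0.549
```

Request:
drive_tool(
  steps=[
    {"dx": 0, "dy": 0, "dz": 0, "wx": 0, "wy": -0.1, "wz": 0, "gripper": -1},
    {"dx": 0, "dy": 0, "dz": 0, "wx": 0, "wy": -0.1, "wz": 0, "gripper": -1},
    {"dx": 0, "dy": 0, "dz": 0, "wx": 0, "wy": -0.1, "wz": 0, "gripper": -1},
    {"dx": 0, "dy": 0, "dz": 0, "wx": 0, "wy": 0, "wz": 0, "gripper": -1},
    {"dx": 0, "dy": 0, "dz": 0, "wx": 0, "wy": 0, "wz": 0, "gripper": -1},
    {"dx": 0, "dy": 0, "dz": 0, "wx": 0, "wy": 0, "wz": 0, "gripper": -1},
  ],
)

```text
t: 15.12
tcp_pos: [0.5855, -0.0162, 0.2181]
eef_rot: [0.703, -0.08, -0.702, -0.079]
ft_force: [0.2, -0.5, -3.7]
opening: 0.551
```

```bash
python3 m.py
```

```text
My mean -0.0176 sd 0.0227 Fz -3.19 0.52
turn frac [ 0. -0. -0.] total
t 15.62 pos [ 0.586 -0.017  0.218] shift frac now-axes [0.5   0.255 0.302] | target axes [0.5   0.255 0.301]
F [-0.13  0.06 -3.64] M [-0.038 -0.013 -0.022] op 0.551
M about case y: -0.0216
[ 0.25  0.41 -0.36  1.76  0.17  1.01 -1.97]
```

Case_2 changed by +0.02 N m, which is noise-level and the wrong sign, so it is silent too. I'll put it back.

Request:
drive_tool(
  steps=[
    {"dx": 0, "dy": 0, "dz": 0.1, "wx": 0, "wy": 0, "wz": 0, "gripper": -1},
    {"dx": 0, "dy": 0, "dz": 0.1, "wx": 0, "wy": 0, "wz": 0, "gripper": -1},
    {"dx": 0, "dy": 0, "dz": 0.1, "wx": 0, "wy": 0, "wz": 0, "gripper": -1},
    {"dx": 0.14, "dy": 0, "dz": 0, "wx": 0, "wy": 0, "wz": 0, "gripper": -1},
    {"dx": 0.14, "dy": 0, "dz": 0, "wx": 0, "wy": 0, "wz": 0, "gripper": -1},
    {"dx": 0.12, "dy": 0, "dz": 0, "wx": 0, "wy": 0, "wz": 0, "gripper": -1},
    {"dx": 0.06, "dy": 0, "dz": 0, "wx": 0, "wy": 0, "wz": 0, "gripper": -1},
    {"dx": 0.025, "dy": 0, "dz": 0, "wx": 0, "wy": 0, "wz": 0, "gripper": -1},
    {"dx": 0.013, "dy": 0, "dz": 0, "wx": 0, "wy": 0, "wz": 0, "gripper": -1},
    {"dx": 0, "dy": 0, "dz": 0, "wx": 0, "wy": 0, "wz": 0, "gripper": -1},
  ],
)

```text
t: 16.88
tcp_pos: [0.4705, 0.0103, 0.0198]
eef_rot: [0.703, -0.08, -0.702, -0.08]
ft_force: [0.1, -0.1, -3.5]
opening: 0.55
```

Request:
drive_tool(
  steps=[
    {"dx": 0, "dy": 0, "dz": 0, "wx": 0, "wy": 0, "wz": 0, "gripper": -1},
    {"dx": 0, "dy": 0, "dz": 0, "wx": 0, "wy": 0, "wz": 0, "gripper": 0.6},
    {"dx": 0, "dy": 0, "dz": 0, "wx": 0, "wy": 0, "wz": 0, "gripper": 0.6},
    {"dx": 0, "dy": 0, "dz": 0, "wx": 0, "wy": 0, "wz": 0, "gripper": 0.6},
    {"dx": -0.12, "dy": 0, "dz": 0, "wx": 0, "wy": 0, "wz": 0, "gripper": 0.6},
    {"dx": -0.15, "dy": 0, "dz": 0, "wx": 0, "wy": 0, "wz": 0, "gripper": 0.6},
    {"dx": 0, "dy": -0.13, "dz": 0, "wx": 0, "wy": 0, "wz": 0, "gripper": 0.6},
    {"dx": 0, "dy": -0.13, "dz": 0, "wx": 0, "wy": 0, "wz": 0, "gripper": 0.6},
    {"dx": 0, "dy": 0, "dz": 0, "wx": 0, "wy": 0, "wz": 0, "gripper": 0.6},
  ],
)

```text
t: 18.0
tcp_pos: [0.4932, 0.1162, 0.1275]
eef_rot: [0.703, -0.076, -0.702, -0.078]
ft_force: [-0.5, -0.0, 0.4]
opening: 0.801
```

```bash
python3 - <<'E'
from h import *
c=viewer.read_camera("side"); save(c,"s3.png")
plan([.493,.110,.0185],tgt(1))
E
```

```text
turn frac [ 0.003 -0.     0.   ] total
t 18.05 pos [0.493 0.113 0.127] shift frac now-axes [ 0.271  0.008 -0.003] | target axes [ 0.271  0.008 -0.003]
F [-0.38 -1.3  -0.68] M [-0.044  0.046 -0.032] op 0.799
M about case y: 0.0349
```

View pics/s3.png

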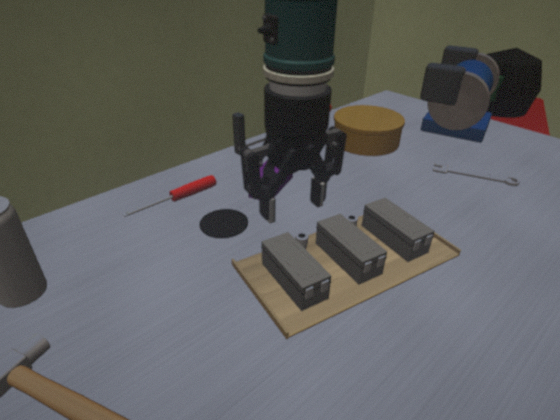

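Both silent cases stand in place at (350,246) and (398,228). Next is case_1 at (295,268).

Request:
drive_tool(
  steps=[
    {"dx": 0.1, "dy": 0.005, "dz": -0.002, "wx": 0, "wy": 0, "wz": 0, "gripper": 0.6},
    {"dx": 0.1, "dy": 0, "dz": 0, "wx": 0, "wy": 0, "wz": 0, "gripper": 0.6},
    {"dx": 0.05, "dy": 0, "dz": 0, "wx": 0, "wy": 0, "wz": 0, "gripper": 0.6},
    {"dx": 0.02, "dy": 0, "dz": 0, "wx": 0, "wy": 0, "wz": 0, "gripper": 0.6},
    {"dx": 0, "dy": 0, "dz": 0, "wx": 0, "wy": 0, "wz": 0, "gripper": 0.6},
    {"dx": 0, "dy": 0, "dz": 0, "wx": 0, "wy": 0, "wz": 0, "gripper": -1},
    {"dx": 0, "dy": 0, "dz": 0, "wx": 0, "wy": 0, "wz": 0, "gripper": -1},
    {"dx": 0, "dy": 0, "dz": 0, "wx": 0, "wy": 0, "wz": 0, "gripper": -1},
    {"dx": 0, "dy": 0, "dz": 0, "wx": 0, "wy": 0, "wz": 0, "gripper": -1},
    {"dx": 0, "dy": 0, "dz": 0, "wx": 0, "wy": 0, "wz": 0, "gripper": -1},
  ],
)

```text
t: 19.3
tcp_pos: [0.4943, 0.1099, 0.0202]
eef_rot: [0.704, -0.079, -0.702, -0.08]
ft_force: [-0.8, 0.1, 6.8]
opening: 0.551
```

Request:
drive_tool(
  steps=[
    {"dx": -0.08, "dy": 0, "dz": 0, "wx": 0, "wy": 0, "wz": 0, "gripper": -1},
    {"dx": -0.14, "dy": 0, "dz": 0, "wx": 0, "wy": 0, "wz": 0, "gripper": -1},
    {"dx": -0.14, "dy": 0, "dz": 0, "wx": 0, "wy": 0, "wz": 0, "gripper": -1},
    {"dx": -0.14, "dy": 0, "dz": 0, "wx": 0, "wy": 0, "wz": 0, "gripper": -1},
    {"dx": 0, "dy": 0, "dz": -0.1, "wx": 0, "wy": 0, "wz": 0, "gripper": -1},
    {"dx": 0, "dy": 0, "dz": -0.1, "wx": 0, "wy": 0, "wz": 0, "gripper": -1},
    {"dx": 0, "dy": 0, "dz": -0.1, "wx": 0, "wy": 0, "wz": 0, "gripper": -1},
    {"dx": 0, "dy": 0, "dz": 0, "wx": 0, "wy": 0, "wz": 0, "gripper": -1},
    {"dx": 0, "dy": 0, "dz": 0, "wx": 0, "wy": 0, "wz": 0, "gripper": -1},
    {"dx": 0, "dy": 0, "dz": 0, "wx": 0, "wy": 0, "wz": 0, "gripper": -1},
  ],
)

```text
t: 20.55
tcp_pos: [0.609, 0.083, 0.2188]
eef_rot: [-0.702, 0.08, 0.703, 0.079]
ft_force: [-0.4, 0.4, -3.4]
opening: 0.553
```

```bash
python3 m.py
```

```text
My mean -0.0106 sd 0.0286 Fz -3.19 0.62
turn frac [ 0.  0. -0.] total
t 21.05 pos [0.61  0.083 0.219] shift frac now-axes [0.502 0.51  0.303] | target axes [0.502 0.51  0.303]
F [ 0.41 -0.18 -3.13] M [-0.021  0.019 -0.001] op 0.556
M about case y: 0.0139
[ 0.12  0.46 -0.41  1.68  0.21  1.04 -2.16]
```

Request:
drive_tool(
  steps=[
    {"dx": 0, "dy": 0, "dz": 0, "wx": 0, "wy": 0.1, "wz": 0, "gripper": -1},
    {"dx": 0, "dy": 0, "dz": 0, "wx": 0, "wy": 0.1, "wz": 0, "gripper": -1},
    {"dx": 0, "dy": 0, "dz": 0, "wx": 0, "wy": 0.1, "wz": 0, "gripper": -1},
    {"dx": 0, "dy": 0, "dz": 0, "wx": 0, "wy": 0, "wz": 0, "gripper": -1},
    {"dx": 0, "dy": 0, "dz": 0, "wx": 0, "wy": 0, "wz": 0, "gripper": -1},
    {"dx": 0, "dy": 0, "dz": 0, "wx": 0, "wy": 0, "wz": 0, "gripper": -1},
    {"dx": 0, "dy": 0, "dz": 0, "wx": 0, "wy": 0, "wz": 0, "gripper": -1},
  ],
)

```text
t: 21.92
tcp_pos: [0.6109, 0.0819, 0.219]
eef_rot: [0.847, -0.097, -0.519, -0.06]
ft_force: [0.3, -0.3, -2.9]
opening: 0.548
```

Request:
drive_tool(
  steps=[
    {"dx": 0, "dy": 0, "dz": 0, "wx": 0, "wy": -0.1, "wz": 0, "gripper": -1},
    {"dx": 0, "dy": 0, "dz": 0, "wx": 0, "wy": -0.1, "wz": 0, "gripper": -1},
    {"dx": 0, "dy": 0, "dz": 0, "wx": 0, "wy": -0.1, "wz": 0, "gripper": -1},
    {"dx": 0, "dy": 0, "dz": 0, "wx": 0, "wy": 0, "wz": 0, "gripper": -1},
    {"dx": 0, "dy": 0, "dz": 0, "wx": 0, "wy": 0, "wz": 0, "gripper": -1},
    {"dx": 0, "dy": 0, "dz": 0, "wx": 0, "wy": 0, "wz": 0, "gripper": -1},
  ],
)

```text
t: 22.68
tcp_pos: [0.609, 0.0833, 0.219]
eef_rot: [0.703, -0.079, -0.702, -0.079]
ft_force: [-0.0, -0.2, -3.4]
opening: 0.551
```

```bash
sed -i 's/plan(.*/plan([.691,.097,.160],tgt(1))/' m.py; python3 m.py
```

```text
My mean -0.0209 sd 0.0307 Fz -2.89 0.35
turn frac [ 0. -0. -0.] total
t 23.18 pos [0.61  0.083 0.219] shift frac now-axes [ 0.147 -0.081 -0.189] | target axes [ 0.147 -0.081 -0.189]
F [-0.9  -0.52 -2.91] M [ 0.017 -0.032 -0.024] op 0.553
M about case y: -0.0277
[ 0.11  0.46 -0.39  1.68  0.2   1.04 -2.15]
```

No case has shown a moment change yet, so the tip may have been too gentle. I'll tip this one further, both ways.

Request:
drive_tool(
  steps=[
    {"dx": 0, "dy": 0, "dz": 0, "wx": 0, "wy": -0.11, "wz": 0, "gripper": -1},
    {"dx": 0, "dy": 0, "dz": 0, "wx": 0, "wy": -0.11, "wz": 0, "gripper": -1},
    {"dx": 0, "dy": 0, "dz": 0, "wx": 0, "wy": -0.11, "wz": 0, "gripper": -1},
    {"dx": 0, "dy": 0, "dz": 0, "wx": 0, "wy": -0.11, "wz": 0, "gripper": -1},
    {"dx": 0, "dy": 0, "dz": 0, "wx": 0, "wy": -0.11, "wz": 0, "gripper": -1},
    {"dx": 0, "dy": 0, "dz": 0, "wx": 0, "wy": 0, "wz": 0, "gripper": -1},
    {"dx": 0, "dy": 0, "dz": 0, "wx": 0, "wy": 0, "wz": 0, "gripper": -1},
    {"dx": 0, "dy": 0, "dz": 0, "wx": 0, "wy": 0, "wz": 0, "gripper": -1},
  ],
)

```text
t: 24.18
tcp_pos: [0.6165, 0.0722, 0.2475]
eef_rot: [-0.42, 0.037, 0.896, 0.14]
ft_force: [-0.0, -0.4, -4.4]
opening: 0.547
```

```bash
python3 m.py
```

```text
My mean -1.1151 sd 0.0194 Fz -3.08 0.48
turn frac [-0.027  0.446  0.044] total
t 24.68 pos [0.617 0.07  0.247] shift frac now-axes [ 0.067 -0.106 -0.265] | target axes [ 0.217 -0.107 -0.166]
F [-0.76 -0.03 -3.99] M [-0.391 -1.06  -0.028] op 0.551
M about case y: -1.1209
[ 0.02  0.8  -0.11  1.17 -0.2   1.82 -1.91]
```

Request:
drive_tool(
  steps=[
    {"dx": 0, "dy": 0, "dz": 0, "wx": -0.006, "wy": 0.09, "wz": 0.01, "gripper": -1},
    {"dx": 0, "dy": 0, "dz": 0, "wx": -0.006, "wy": 0.09, "wz": 0.01, "gripper": -1},
    {"dx": 0, "dy": 0, "dz": 0, "wx": -0.006, "wy": 0.09, "wz": 0.01, "gripper": -1},
    {"dx": 0, "dy": 0, "dz": 0, "wx": -0.006, "wy": 0.09, "wz": 0.01, "gripper": -1},
    {"dx": 0, "dy": 0, "dz": 0, "wx": -0.003, "wy": 0.086, "wz": 0.004, "gripper": -1},
    {"dx": 0, "dy": 0, "dz": 0, "wx": 0, "wy": 0, "wz": 0, "gripper": -1},
    {"dx": 0, "dy": 0, "dz": 0, "wx": 0, "wy": 0, "wz": 0, "gripper": -1},
  ],
)

```text
t: 25.55
tcp_pos: [0.6171, 0.0702, 0.2469]
eef_rot: [-0.703, 0.079, 0.703, 0.08]
ft_force: [0.1, 0.3, -2.5]
opening: 0.547
```

```bash
python3 m.py
```

```text
My mean 0.0117 sd 0.0418 Fz -3.33 0.51
turn frac [ 0.001 -0.     0.001] total
t 26.05 pos [0.617 0.07  0.246] shift frac now-axes [ 0.216 -0.106 -0.166] | target axes [ 0.216 -0.107 -0.166]
F [ 0.03  0.25 -2.44] M [-0.001  0.057 -0.005] op 0.547
M about case y: 0.0551
[-0.1   0.41 -0.08  1.66  0.04  1.08 -1.99]
```

The change is +0.03 N m, still not the expected step. The roller may simply need a steeper tip with the -x end down, so I'll try 45°.

Request:
drive_tool(
  steps=[
    {"dx": 0, "dy": 0, "dz": 0, "wx": 0, "wy": 0.11, "wz": 0, "gripper": -1},
    {"dx": 0, "dy": 0, "dz": 0, "wx": 0, "wy": 0.11, "wz": 0, "gripper": -1},
    {"dx": 0, "dy": 0, "dz": 0, "wx": 0, "wy": 0.11, "wz": 0, "gripper": -1},
    {"dx": 0, "dy": 0, "dz": 0, "wx": 0, "wy": 0.11, "wz": 0, "gripper": -1},
    {"dx": 0, "dy": 0, "dz": 0, "wx": 0, "wy": 0.1, "wz": 0, "gripper": -1},
    {"dx": 0, "dy": 0, "dz": 0, "wx": 0, "wy": 0, "wz": 0, "gripper": -1},
    {"dx": 0, "dy": 0, "dz": 0, "wx": 0, "wy": 0, "wz": 0, "gripper": -1},
    {"dx": 0, "dy": 0, "dz": 0, "wx": 0, "wy": 0, "wz": 0, "gripper": -1},
    {"dx": 0, "dy": 0, "dz": 0, "wx": 0, "wy": 0, "wz": 0, "gripper": -1},
  ],
)

```text
t: 27.18
tcp_pos: [0.623, 0.0599, 0.2335]
eef_rot: [0.886, -0.115, -0.446, -0.045]
ft_force: [0.0, 0.5, -3.4]
opening: 0.551
```

```bash
python3 - <<'E'
from h import *
c=viewer.read_camera("side"); save(c,"s4.png")
plan([.691,.097,.160],tgt(1)); print(np.round(get_obs()["joint_pos"],2))
E
```

```text
turn frac [-0.008 -0.407 -0.018] total
t 27.23 pos [0.623 0.06  0.233] shift frac now-axes [ 0.23  -0.136 -0.006] | target axes [ 0.183 -0.129 -0.145]
F [ 0.27  0.23 -3.05] M [ 0.256  1.006 -0.049] op 0.554
M about case y: 1.0373
[-0.78  0.23  0.53  2.14  0.73  0.32 -2.75]
```

View pics/s4.png

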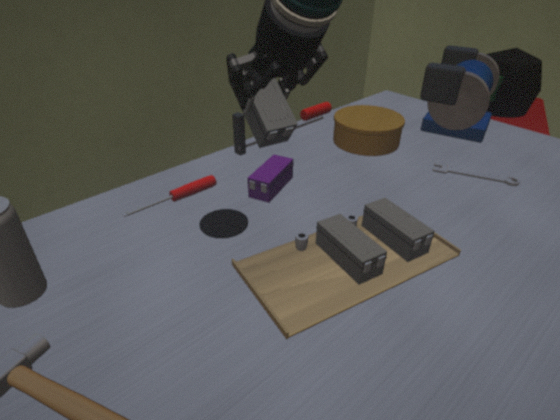

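The side picture shows case_1 at (270,112), tipped with its latch end down and firmly gripped. Two joints (6 and 7) are near their limits, so I'll return to level and read.

Request:
drive_tool(
  steps=[
    {"dx": 0, "dy": 0, "dz": 0, "wx": -0.002, "wy": -0.1, "wz": -0.004, "gripper": -1},
    {"dx": 0, "dy": 0, "dz": 0, "wx": -0.002, "wy": -0.1, "wz": -0.004, "gripper": -1},
    {"dx": 0, "dy": 0, "dz": 0, "wx": -0.002, "wy": -0.1, "wz": -0.004, "gripper": -1},
    {"dx": 0, "dy": 0, "dz": 0, "wx": -0.002, "wy": -0.1, "wz": -0.004, "gripper": -1},
    {"dx": 0, "dy": 0, "dz": 0, "wx": 0, "wy": -0.007, "wz": 0, "gripper": -1},
    {"dx": 0, "dy": 0, "dz": 0, "wx": 0, "wy": 0, "wz": 0, "gripper": -1},
    {"dx": 0, "dy": 0, "dz": 0, "wx": 0, "wy": 0, "wz": 0, "gripper": -1},
  ],
)

```text
t: 28.1
tcp_pos: [0.6229, 0.0579, 0.2325]
eef_rot: [0.722, -0.091, -0.682, -0.074]
ft_force: [0.3, -0.9, -3.2]
opening: 0.551
```

```bash
sed -i 's/range(10)/range(16)/' m.py; python3 m.py
```

```text
My mean 0.0933 sd 0.0265 Fz -3.06 0.48
turn frac [-0.005 -0.037 -0.011] total
t 28.9 pos [0.624 0.057 0.233] shift frac now-axes [ 0.187 -0.139 -0.129] | target axes [ 0.182 -0.135 -0.141]
F [ 0.28 -0.38 -3.14] M [0.022 0.097 0.003] op 0.553
M about case y: 0.0993
[-0.29  0.4   0.16  1.71 -0.03  0.99 -1.93]
```

Allowing for the 3.3° residual tilt, that reads about -0.01, so case_1 is silent. I'll level it and put it back.

```bash
python3 - <<'E'
from h import *
plan([.494,.110,.020],tgt(1))
E
```

```text
turn frac [-0.005 -0.037 -0.011] total
t 28.9 pos [0.624 0.057 0.233] shift frac now-axes [ 0.51  -0.062  0.377] | target axes [ 0.532 -0.055  0.346]
F [ 0.28 -0.38 -3.14] M [0.022 0.097 0.003] op 0.553
M about case y: 0.0993
```

Request:
drive_tool(
  steps=[
    {"dx": 0, "dy": 0, "dz": 0, "wx": -0.005, "wy": -0.037, "wz": -0.011, "gripper": -1},
    {"dx": 0, "dy": -0.02, "dz": 0.115, "wx": 0, "wy": 0, "wz": 0, "gripper": -1},
    {"dx": 0, "dy": -0.02, "dz": 0.115, "wx": 0, "wy": 0, "wz": 0, "gripper": -1},
    {"dx": 0, "dy": -0.015, "dz": 0.115, "wx": 0, "wy": 0, "wz": 0, "gripper": -1},
    {"dx": 0.13, "dy": 0, "dz": 0, "wx": 0, "wy": 0, "wz": 0, "gripper": -1},
    {"dx": 0.13, "dy": 0, "dz": 0, "wx": 0, "wy": 0, "wz": 0, "gripper": -1},
    {"dx": 0.1, "dy": 0, "dz": 0, "wx": 0, "wy": 0, "wz": 0, "gripper": -1},
    {"dx": 0, "dy": 0, "dz": 0, "wx": 0, "wy": 0, "wz": 0, "gripper": -1},
    {"dx": 0, "dy": 0, "dz": 0, "wx": 0, "wy": 0, "wz": 0, "gripper": -1},
  ],
)

```text
t: 30.02
tcp_pos: [0.4957, 0.11, 0.0901]
eef_rot: [0.703, -0.08, -0.702, -0.08]
ft_force: [0.6, -0.2, -2.5]
opening: 0.546
```

```bash
python3 - <<'E'
from h import *
plan([.494,.110,.020],tgt(1));print(np.round(get_obs()["joint_pos"],2))
E
```

```text
turn frac [-0.    -0.001  0.   ] total
t 30.02 pos [0.496 0.11  0.09 ] shift frac now-axes [0.175 0.001 0.005] | target axes [0.175 0.001 0.004]
F [ 0.61 -0.17 -2.5 ] M [ 0.035 -0.01  -0.021] op 0.546
M about case y: -0.0021
[-0.36  0.43  0.1   2.06 -0.07  0.65 -2.02]
```

Request:
drive_tool(
  steps=[
    {"dx": 0.1, "dy": 0, "dz": 0.004, "wx": 0, "wy": 0, "wz": 0, "gripper": -1},
    {"dx": 0.05, "dy": 0, "dz": 0, "wx": 0, "wy": 0, "wz": 0, "gripper": -1},
    {"dx": 0.024, "dy": 0, "dz": 0, "wx": 0, "wy": 0, "wz": 0, "gripper": -1},
    {"dx": 0, "dy": 0, "dz": 0, "wx": 0, "wy": 0, "wz": 0, "gripper": -1},
    {"dx": 0, "dy": 0, "dz": 0, "wx": 0, "wy": 0, "wz": 0, "gripper": 0.6},
    {"dx": 0, "dy": 0, "dz": 0, "wx": 0, "wy": 0, "wz": 0, "gripper": 0.6},
    {"dx": 0, "dy": 0, "dz": 0, "wx": 0, "wy": 0, "wz": 0, "gripper": 0.6},
  ],
)

```text
t: 30.9
tcp_pos: [0.4933, 0.1102, 0.0197]
eef_rot: [0.703, -0.08, -0.702, -0.08]
ft_force: [-0.3, -1.1, -0.1]
opening: 0.804
```

Request:
drive_tool(
  steps=[
    {"dx": -0.13, "dy": 0, "dz": 0, "wx": 0, "wy": 0, "wz": 0, "gripper": 0.6},
    {"dx": -0.13, "dy": 0, "dz": 0, "wx": 0, "wy": 0, "wz": 0, "gripper": 0.6},
    {"dx": 0, "dy": 0.13, "dz": 0, "wx": 0, "wy": 0, "wz": 0, "gripper": 0.6},
    {"dx": 0, "dy": 0.13, "dz": 0, "wx": 0, "wy": 0, "wz": 0, "gripper": 0.6},
    {"dx": 0, "dy": 0, "dz": 0, "wx": 0, "wy": 0, "wz": 0, "gripper": 0.6},
  ],
)

```text
t: 31.52
tcp_pos: [0.4685, 0.0048, 0.1235]
eef_rot: [-0.702, 0.083, 0.702, 0.082]
ft_force: [1.1, 0.5, -0.2]
opening: 0.801
```

```bash
python3 - <<'E'
from h import *
plan([.470,.010,.019],tgt(1));print(np.round(get_obs()["joint_pos"],2))
E
```

```text
turn frac [-0.005  0.    -0.001] total
t 31.52 pos [0.468 0.005 0.124] shift frac now-axes [ 0.261 -0.014 -0.001] | target axes [ 0.261 -0.013 -0.001]
F [ 1.13  0.49 -0.15] M [ 0.04  -0.011  0.046] op 0.801
M about case y: -0.002
[-0.2   0.32  0.14  2.13 -0.07  0.69 -1.82]
```

Request:
drive_tool(
  steps=[
    {"dx": 0.1, "dy": -0.006, "dz": 0, "wx": 0, "wy": 0, "wz": 0, "gripper": 0.6},
    {"dx": 0.1, "dy": 0, "dz": 0, "wx": 0, "wy": 0, "wz": 0, "gripper": 0.6},
    {"dx": 0.05, "dy": 0, "dz": 0, "wx": 0, "wy": 0, "wz": 0, "gripper": 0.6},
    {"dx": 0.012, "dy": 0, "dz": 0, "wx": 0, "wy": 0, "wz": 0, "gripper": 0.6},
    {"dx": 0, "dy": 0, "dz": 0, "wx": 0, "wy": 0, "wz": 0, "gripper": 0.6},
    {"dx": 0, "dy": 0, "dz": 0, "wx": 0, "wy": 0, "wz": 0, "gripper": -1},
    {"dx": 0, "dy": 0, "dz": 0, "wx": 0, "wy": 0, "wz": 0, "gripper": -1},
    {"dx": 0, "dy": 0, "dz": 0, "wx": 0, "wy": 0, "wz": 0, "gripper": -1},
    {"dx": 0, "dy": 0, "dz": 0, "wx": 0, "wy": 0, "wz": 0, "gripper": -1},
  ],
)

```text
t: 32.65
tcp_pos: [0.471, 0.0111, 0.0196]
eef_rot: [0.703, -0.08, -0.702, -0.08]
ft_force: [-0.6, 0.1, 7.1]
opening: 0.55
```

Request:
drive_tool(
  steps=[
    {"dx": -0.08, "dy": 0, "dz": 0, "wx": 0, "wy": 0, "wz": 0, "gripper": -1},
    {"dx": -0.14, "dy": 0, "dz": 0, "wx": 0, "wy": 0, "wz": 0, "gripper": -1},
    {"dx": -0.14, "dy": 0, "dz": 0, "wx": 0, "wy": 0, "wz": 0, "gripper": -1},
    {"dx": -0.14, "dy": 0, "dz": 0, "wx": 0, "wy": 0, "wz": 0, "gripper": -1},
    {"dx": 0, "dy": 0, "dz": -0.1, "wx": 0, "wy": 0, "wz": 0, "gripper": -1},
    {"dx": 0, "dy": 0, "dz": -0.1, "wx": 0, "wy": 0, "wz": 0, "gripper": -1},
    {"dx": 0, "dy": 0, "dz": -0.1, "wx": 0, "wy": 0, "wz": 0, "gripper": -1},
    {"dx": 0, "dy": 0, "dz": 0, "wx": 0, "wy": 0, "wz": 0, "gripper": -1},
  ],
)

```text
t: 33.65
tcp_pos: [0.5884, -0.0168, 0.2178]
eef_rot: [0.703, -0.081, -0.702, -0.08]
ft_force: [-0.9, 0.5, -2.6]
opening: 0.551
```

Request:
drive_tool(
  steps=[
    {"dx": 0, "dy": 0, "dz": 0, "wx": 0, "wy": -0.1, "wz": 0, "gripper": -1},
    {"dx": 0, "dy": 0, "dz": 0, "wx": 0, "wy": -0.1, "wz": 0, "gripper": -1},
    {"dx": 0, "dy": 0, "dz": 0, "wx": 0, "wy": -0.1, "wz": 0, "gripper": -1},
    {"dx": 0, "dy": 0, "dz": 0, "wx": 0, "wy": -0.08, "wz": 0, "gripper": -1},
    {"dx": 0, "dy": 0, "dz": 0, "wx": 0, "wy": 0, "wz": 0, "gripper": -1},
    {"dx": 0, "dy": 0, "dz": 0, "wx": 0, "wy": 0, "wz": 0, "gripper": -1},
    {"dx": 0, "dy": 0, "dz": 0, "wx": 0, "wy": 0, "wz": 0, "gripper": -1},
    {"dx": 0, "dy": 0, "dz": 0, "wx": 0, "wy": 0, "wz": 0, "gripper": -1},
  ],
)

```text
t: 34.65
tcp_pos: [0.5868, -0.0156, 0.2197]
eef_rot: [-0.466, 0.053, 0.878, 0.1]
ft_force: [-0.3, 0.1, -2.8]
opening: 0.55
```

```bash
python3 - <<'E'
from h import *
plan([.470,.010,.019],tgt(1));print(np.round(get_obs()["joint_pos"],2))
E
```

```text
turn frac [0.    0.379 0.   ] total
t 34.65 pos [ 0.587 -0.016  0.22 ] shift frac now-axes [ 0.583  0.003 -0.033] | target axes [0.502 0.003 0.299]
F [-0.26  0.1  -2.81] M [-0.21  -0.876 -0.023] op 0.55
M about case y: -0.9007
[-0.08  0.72  0.17  1.35 -0.19  1.68 -1.67]
```

Request:
drive_tool(
  steps=[
    {"dx": 0, "dy": 0, "dz": 0, "wx": 0, "wy": 0.1, "wz": 0, "gripper": -1},
    {"dx": 0, "dy": 0, "dz": 0, "wx": 0, "wy": 0.1, "wz": 0, "gripper": -1},
    {"dx": 0, "dy": 0, "dz": 0, "wx": 0, "wy": 0.1, "wz": 0, "gripper": -1},
    {"dx": 0, "dy": 0, "dz": 0, "wx": 0, "wy": 0.08, "wz": 0, "gripper": -1},
    {"dx": 0, "dy": 0, "dz": 0, "wx": 0, "wy": 0, "wz": 0, "gripper": -1},
    {"dx": 0, "dy": 0, "dz": 0, "wx": 0, "wy": 0, "wz": 0, "gripper": -1},
  ],
)

```text
t: 35.4
tcp_pos: [0.5874, -0.0159, 0.219]
eef_rot: [-0.702, 0.08, 0.703, 0.08]
ft_force: [0.4, 0.4, -2.8]
opening: 0.556
```

```bash
python3 m.py
```

```text
My mean 0.02 sd 0.0264 Fz -3.08 0.62
turn frac [-0.  0. -0.] total
t 36.2 pos [ 0.587 -0.016  0.218] shift frac now-axes [ 0.146 -0.333 -0.19 ] | target axes [ 0.146 -0.333 -0.19 ]
F [ 0.58  0.11 -3.27] M [ 0.071 -0.025 -0.023] op 0.55
M about case y: -0.0083
[-0.19  0.37  0.2   1.79 -0.09  0.99 -1.75]
```

Request:
drive_tool(
  steps=[
    {"dx": 0, "dy": 0, "dz": 0, "wx": 0, "wy": 0.1, "wz": 0, "gripper": -1},
    {"dx": 0, "dy": 0, "dz": 0, "wx": 0, "wy": 0.1, "wz": 0, "gripper": -1},
    {"dx": 0, "dy": 0, "dz": 0, "wx": 0, "wy": 0.1, "wz": 0, "gripper": -1},
    {"dx": 0, "dy": 0, "dz": 0, "wx": 0, "wy": 0.08, "wz": 0, "gripper": -1},
    {"dx": 0, "dy": 0, "dz": 0, "wx": 0, "wy": 0, "wz": 0, "gripper": -1},
    {"dx": 0, "dy": 0, "dz": 0, "wx": 0, "wy": 0, "wz": 0, "gripper": -1},
    {"dx": 0, "dy": 0, "dz": 0, "wx": 0, "wy": 0, "wz": 0, "gripper": -1},
    {"dx": 0, "dy": 0, "dz": 0, "wx": 0, "wy": 0, "wz": 0, "gripper": -1},
  ],
)

```text
t: 37.2
tcp_pos: [0.5882, -0.0189, 0.2188]
eef_rot: [0.874, -0.104, -0.472, -0.053]
ft_force: [0.1, 0.9, -3.8]
opening: 0.55
```

Request:
drive_tool(
  steps=[
    {"dx": 0, "dy": 0, "dz": 0, "wx": 0, "wy": -0.1, "wz": 0, "gripper": -1},
    {"dx": 0, "dy": 0, "dz": 0, "wx": 0, "wy": -0.1, "wz": 0, "gripper": -1},
    {"dx": 0, "dy": 0, "dz": 0, "wx": 0, "wy": -0.1, "wz": 0, "gripper": -1},
    {"dx": 0, "dy": 0, "dz": 0, "wx": 0, "wy": -0.08, "wz": 0, "gripper": -1},
    {"dx": 0, "dy": 0, "dz": 0, "wx": 0, "wy": 0, "wz": 0, "gripper": -1},
    {"dx": 0, "dy": 0, "dz": 0, "wx": 0, "wy": 0, "wz": 0, "gripper": -1},
  ],
)

```text
t: 37.95
tcp_pos: [0.5873, -0.02, 0.2176]
eef_rot: [0.703, -0.087, -0.701, -0.079]
ft_force: [-0.4, 0.6, -3.2]
opening: 0.551
```

```bash
python3 m.py
```

```text
My mean -0.0302 sd 0.0305 Fz -3.09 0.45
turn frac [-0.005 -0.002 -0.007] total
t 38.75 pos [ 0.588 -0.02   0.218] shift frac now-axes [ 0.142 -0.346 -0.182] | target axes [ 0.145 -0.343 -0.185]
F [-1.05 -0.74 -3.04] M [-0.005 -0.013 -0.022] op 0.55
M about case y: -0.0137
[-0.14  0.38  0.15  1.78 -0.05  0.99 -1.79]
```

Case_2 changed by -0.055 N m, which is ambiguous. I'll take more samples here before deciding.

```bash
sed -i 's/viewer.read_camera("top")/viewer.search_frame("top","mat")/' m.py; sed -i 's/^print("My/print(np.round(A,3))\nprint("My/' m.py; python3 m.py
```

```text
[-0.011  0.017  0.037 -0.013  0.012 -0.014  0.01  -0.027 -0.053 -0.01
  0.01  -0.062 -0.061  0.045  0.01  -0.003]
My mean -0.0071 sd 0.0307 Fz -2.95 0.57
turn frac [-0.005 -0.002 -0.007] total
t 39.55 pos [ 0.588 -0.02   0.218] shift frac now-axes [ 0.142 -0.345 -0.182] | target axes [ 0.145 -0.342 -0.185]
F [ 0.43  0.49 -2.67] M [ 0.001 -0.003  0.055] op 0.553
M about case y: -0.0029
[-0.14  0.38  0.15  1.78 -0.05  0.99 -1.79]
```

Request:
drive_tool(
  steps=[
    {"dx": 0, "dy": 0, "dz": 0, "wx": -0.005, "wy": -0.1, "wz": -0.007, "gripper": -1},
    {"dx": 0, "dy": 0, "dz": 0, "wx": 0, "wy": -0.1, "wz": 0, "gripper": -1},
    {"dx": 0, "dy": 0, "dz": 0, "wx": 0, "wy": -0.1, "wz": 0, "gripper": -1},
    {"dx": 0, "dy": 0, "dz": 0, "wx": 0, "wy": -0.08, "wz": 0, "gripper": -1},
    {"dx": 0, "dy": 0, "dz": 0, "wx": 0, "wy": 0, "wz": 0, "gripper": -1},
    {"dx": 0, "dy": 0, "dz": 0, "wx": 0, "wy": 0, "wz": 0, "gripper": -1},
    {"dx": 0, "dy": 0, "dz": 0, "wx": 0, "wy": 0, "wz": 0, "gripper": -1},
  ],
)

```text
t: 40.42
tcp_pos: [0.5879, -0.0195, 0.2196]
eef_rot: [-0.468, 0.053, 0.877, 0.1]
ft_force: [-0.7, 0.1, -2.1]
opening: 0.546
```

Request:
drive_tool(
  steps=[
    {"dx": 0, "dy": 0, "dz": 0, "wx": 0, "wy": 0.1, "wz": 0, "gripper": -1},
    {"dx": 0, "dy": 0, "dz": 0, "wx": 0, "wy": 0.1, "wz": 0, "gripper": -1},
    {"dx": 0, "dy": 0, "dz": 0, "wx": 0, "wy": 0.1, "wz": 0, "gripper": -1},
    {"dx": 0, "dy": 0, "dz": 0, "wx": 0, "wy": 0.08, "wz": 0, "gripper": -1},
    {"dx": 0, "dy": 0, "dz": 0, "wx": 0, "wy": 0, "wz": 0, "gripper": -1},
    {"dx": 0, "dy": 0, "dz": 0, "wx": 0, "wy": 0, "wz": 0, "gripper": -1},
  ],
)

```text
t: 41.18
tcp_pos: [0.5883, -0.0197, 0.2193]
eef_rot: [0.704, -0.08, -0.701, -0.08]
ft_force: [-1.3, -0.5, -2.7]
opening: 0.553
```

```bash
python3 m.py
```

```text
[-0.046  0.02   0.024  0.023  0.049  0.033  0.034  0.016 -0.013 -0.008
  0.053  0.006  0.034 -0.013  0.025  0.023]
My mean 0.0163 sd 0.0249 Fz -2.97 0.63
turn frac [-0.001 -0.002  0.   ] total
t 41.98 pos [ 0.588 -0.02   0.218] shift frac now-axes [ 0.146 -0.342 -0.185] | target axes [ 0.146 -0.342 -0.185]
F [ 0.4   0.2  -2.44] M [-0.001  0.024 -0.006] op 0.555
M about case y: 0.0229
[-0.14  0.37  0.15  1.78 -0.07  0.99 -1.76]
```

Case_2's readings are +0.02 and -0.02, about the same spread as case_1, so both look silent. I'll put case_2 back and give case_3 the steeper tip.

Request:
drive_tool(
  steps=[
    {"dx": 0, "dy": -0.008, "dz": 0.1, "wx": -0.001, "wy": -0.002, "wz": 0, "gripper": -1},
    {"dx": 0, "dy": 0, "dz": 0.1, "wx": 0, "wy": 0, "wz": 0, "gripper": -1},
    {"dx": 0, "dy": 0, "dz": 0.103, "wx": 0, "wy": 0, "wz": 0, "gripper": -1},
    {"dx": 0.14, "dy": 0, "dz": 0, "wx": 0, "wy": 0, "wz": 0, "gripper": -1},
    {"dx": 0.14, "dy": 0, "dz": 0, "wx": 0, "wy": 0, "wz": 0, "gripper": -1},
    {"dx": 0.12, "dy": 0, "dz": 0, "wx": 0, "wy": 0, "wz": 0, "gripper": -1},
    {"dx": 0.06, "dy": 0, "dz": 0, "wx": 0, "wy": 0, "wz": 0, "gripper": -1},
    {"dx": 0.025, "dy": 0, "dz": 0, "wx": 0, "wy": 0, "wz": 0, "gripper": -1},
    {"dx": 0.013, "dy": 0, "dz": 0, "wx": 0, "wy": 0, "wz": 0, "gripper": -1},
    {"dx": 0, "dy": 0, "dz": 0, "wx": 0, "wy": 0, "wz": 0, "gripper": -1},
  ],
)

```text
t: 43.22
tcp_pos: [0.4718, 0.0107, 0.02]
eef_rot: [0.704, -0.08, -0.702, -0.08]
ft_force: [-0.5, 0.0, -2.5]
opening: 0.552
```

Request:
drive_tool(
  steps=[
    {"dx": 0, "dy": 0, "dz": 0, "wx": 0, "wy": 0, "wz": 0, "gripper": 0.6},
    {"dx": 0, "dy": 0, "dz": 0, "wx": 0, "wy": 0, "wz": 0, "gripper": 0.6},
    {"dx": 0, "dy": 0, "dz": 0, "wx": 0, "wy": 0, "wz": 0, "gripper": 0.6},
    {"dx": -0.12, "dy": 0, "dz": 0, "wx": 0, "wy": 0, "wz": 0, "gripper": 0.6},
    {"dx": -0.14, "dy": 0, "dz": 0, "wx": 0, "wy": 0, "wz": 0, "gripper": 0.6},
    {"dx": 0, "dy": 0.13, "dz": 0, "wx": 0, "wy": 0, "wz": 0, "gripper": 0.6},
    {"dx": 0, "dy": 0.127, "dz": 0, "wx": 0, "wy": 0, "wz": 0, "gripper": 0.6},
    {"dx": 0, "dy": 0, "dz": 0, "wx": 0, "wy": 0, "wz": 0, "gripper": 0.6},
  ],
)

```text
t: 44.22
tcp_pos: [0.4465, -0.0933, 0.1232]
eef_rot: [0.703, -0.083, -0.702, -0.082]
ft_force: [-0.2, 0.7, 0.2]
opening: 0.801
```

```bash
python3 - <<'E'
from h import *
c=viewer.read_camera("side"); save(c,"s5.png")
plan([.4465,-.0892,.019],tgt(1));print(np.round(get_obs()["joint_pos"],2))
E
```

```text
turn frac [-0.002 -0.     0.   ] total
t 44.27 pos [ 0.447 -0.091  0.123] shift frac now-axes [ 0.26  -0.004  0.003] | target axes [ 0.26  -0.004  0.003]
F [-0.01  1.    0.35] M [ 0.038 -0.008 -0.051] op 0.798
M about case y: 0.0009
[-0.02  0.3   0.17  2.16 -0.08  0.68 -1.6 ]
```

View pics/s5.png

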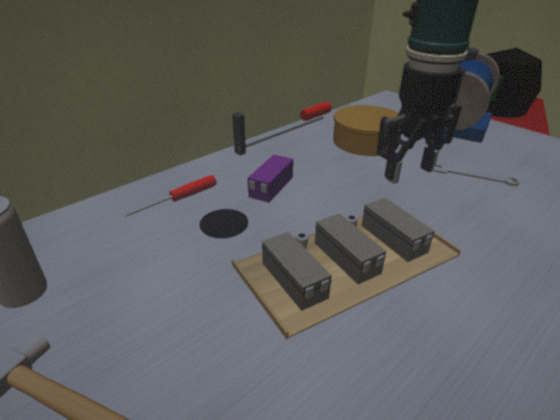

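All three cases stand in their places at (295,268), (350,246) and (398,228). Next is case_3 with the steeper tips.

Request:
drive_tool(
  steps=[
    {"dx": 0.1, "dy": -0.002, "dz": 0, "wx": 0, "wy": 0, "wz": 0, "gripper": 0.6},
    {"dx": 0.1, "dy": 0, "dz": 0, "wx": 0, "wy": 0, "wz": 0, "gripper": 0.6},
    {"dx": 0.05, "dy": 0, "dz": 0, "wx": 0, "wy": 0, "wz": 0, "gripper": 0.6},
    {"dx": 0.01, "dy": 0, "dz": 0, "wx": 0, "wy": 0, "wz": 0, "gripper": 0.6},
    {"dx": 0, "dy": 0, "dz": 0, "wx": 0, "wy": 0, "wz": 0, "gripper": 0.6},
    {"dx": 0, "dy": 0, "dz": 0, "wx": 0, "wy": 0, "wz": 0, "gripper": -1},
    {"dx": 0, "dy": 0, "dz": 0, "wx": 0, "wy": 0, "wz": 0, "gripper": -1},
    {"dx": 0, "dy": 0, "dz": 0, "wx": 0, "wy": 0, "wz": 0, "gripper": -1},
    {"dx": 0, "dy": 0, "dz": 0, "wx": 0, "wy": 0, "wz": 0, "gripper": -1},
  ],
)

```text
t: 45.4
tcp_pos: [0.4487, -0.0888, 0.02]
eef_rot: [0.704, -0.08, -0.702, -0.08]
ft_force: [-1.3, 1.2, 7.3]
opening: 0.544
```

Request:
drive_tool(
  steps=[
    {"dx": -0.08, "dy": 0, "dz": 0, "wx": 0, "wy": 0, "wz": 0, "gripper": -1},
    {"dx": -0.14, "dy": 0, "dz": 0, "wx": 0, "wy": 0, "wz": 0, "gripper": -1},
    {"dx": -0.14, "dy": 0, "dz": 0, "wx": 0, "wy": 0, "wz": 0, "gripper": -1},
    {"dx": -0.14, "dy": 0, "dz": 0, "wx": 0, "wy": 0, "wz": 0, "gripper": -1},
    {"dx": 0, "dy": 0, "dz": -0.1, "wx": 0, "wy": 0, "wz": 0, "gripper": -1},
    {"dx": 0, "dy": 0, "dz": -0.1, "wx": 0, "wy": 0, "wz": 0, "gripper": -1},
    {"dx": 0, "dy": 0, "dz": -0.1, "wx": 0, "wy": 0, "wz": 0, "gripper": -1},
    {"dx": 0, "dy": 0, "dz": 0, "wx": 0, "wy": 0, "wz": 0, "gripper": -1},
  ],
)

```text
t: 46.4
tcp_pos: [0.5661, -0.1161, 0.2183]
eef_rot: [0.703, -0.08, -0.702, -0.08]
ft_force: [-0.1, 0.7, -4.6]
opening: 0.551
```

Request:
drive_tool(
  steps=[
    {"dx": 0, "dy": 0, "dz": 0, "wx": 0, "wy": -0.1, "wz": 0, "gripper": -1},
    {"dx": 0, "dy": 0, "dz": 0, "wx": 0, "wy": -0.1, "wz": 0, "gripper": -1},
    {"dx": 0, "dy": 0, "dz": 0, "wx": 0, "wy": -0.1, "wz": 0, "gripper": -1},
    {"dx": 0, "dy": 0, "dz": 0, "wx": 0, "wy": -0.08, "wz": 0, "gripper": -1},
    {"dx": 0, "dy": 0, "dz": 0, "wx": 0, "wy": 0, "wz": 0, "gripper": -1},
    {"dx": 0, "dy": 0, "dz": 0, "wx": 0, "wy": 0, "wz": 0, "gripper": -1},
    {"dx": 0, "dy": 0, "dz": 0, "wx": 0, "wy": 0, "wz": 0, "gripper": -1},
  ],
)

```text
t: 47.28
tcp_pos: [0.5643, -0.1156, 0.2202]
eef_rot: [-0.466, 0.053, 0.877, 0.1]
ft_force: [0.0, -0.6, -3.6]
opening: 0.548
```

Request:
drive_tool(
  steps=[
    {"dx": 0, "dy": 0, "dz": 0, "wx": 0, "wy": 0.1, "wz": 0, "gripper": -1},
    {"dx": 0, "dy": 0, "dz": 0, "wx": 0, "wy": 0.1, "wz": 0, "gripper": -1},
    {"dx": 0, "dy": 0, "dz": 0, "wx": 0, "wy": 0.1, "wz": 0, "gripper": -1},
    {"dx": 0, "dy": 0, "dz": 0, "wx": 0, "wy": 0.08, "wz": 0, "gripper": -1},
    {"dx": 0, "dy": 0, "dz": 0, "wx": 0, "wy": 0, "wz": 0, "gripper": -1},
    {"dx": 0, "dy": 0, "dz": 0, "wx": 0, "wy": 0, "wz": 0, "gripper": -1},
  ],
)

```text
t: 48.02
tcp_pos: [0.5649, -0.1157, 0.2199]
eef_rot: [0.703, -0.08, -0.702, -0.08]
ft_force: [0.4, -0.5, -3.7]
opening: 0.554
```

```bash
python3 m.py
```

```text
[ 0.008 -0.042 -0.029  0.064  0.021  0.024 -0.016 -0.01   0.035  0.013
 -0.069 -0.012  0.085 -0.015 -0.06  -0.022]
My mean -0.0015 sd 0.0403 Fz -3.68 0.45
turn frac [ 0. -0.  0.] total
t 48.83 pos [ 0.565 -0.116  0.219] shift frac now-axes [ 0.147 -0.589 -0.189] | target axes [ 0.147 -0.589 -0.188]
F [-0.97 -0.12 -3.8 ] M [ 0.002 -0.023 -0.043] op 0.552
M about case y: -0.0218
[-0.03  0.36  0.22  1.81 -0.09  0.98 -1.57]
```

Request:
drive_tool(
  steps=[
    {"dx": 0, "dy": 0, "dz": 0, "wx": 0, "wy": 0.1, "wz": 0, "gripper": -1},
    {"dx": 0, "dy": 0, "dz": 0, "wx": 0, "wy": 0.1, "wz": 0, "gripper": -1},
    {"dx": 0, "dy": 0, "dz": 0, "wx": 0, "wy": 0.1, "wz": 0, "gripper": -1},
    {"dx": 0, "dy": 0, "dz": 0, "wx": 0, "wy": 0.08, "wz": 0, "gripper": -1},
    {"dx": 0, "dy": 0, "dz": 0, "wx": 0, "wy": 0, "wz": 0, "gripper": -1},
    {"dx": 0, "dy": 0, "dz": 0, "wx": 0, "wy": 0, "wz": 0, "gripper": -1},
    {"dx": 0, "dy": 0, "dz": 0, "wx": 0, "wy": 0, "wz": 0, "gripper": -1},
    {"dx": 0, "dy": 0, "dz": 0, "wx": 0, "wy": 0, "wz": 0, "gripper": -1},
  ],
)

```text
t: 49.82
tcp_pos: [0.5654, -0.1161, 0.2192]
eef_rot: [0.878, -0.1, -0.465, -0.053]
ft_force: [-0.5, 0.7, -2.9]
opening: 0.549
```

Request:
drive_tool(
  steps=[
    {"dx": 0, "dy": 0, "dz": 0, "wx": 0, "wy": -0.1, "wz": 0, "gripper": -1},
    {"dx": 0, "dy": 0, "dz": 0, "wx": 0, "wy": -0.1, "wz": 0, "gripper": -1},
    {"dx": 0, "dy": 0, "dz": 0, "wx": 0, "wy": -0.1, "wz": 0, "gripper": -1},
    {"dx": 0, "dy": 0, "dz": 0, "wx": 0, "wy": -0.08, "wz": 0, "gripper": -1},
    {"dx": 0, "dy": 0, "dz": 0, "wx": 0, "wy": 0, "wz": 0, "gripper": -1},
    {"dx": 0, "dy": 0, "dz": 0, "wx": 0, "wy": 0, "wz": 0, "gripper": -1},
  ],
)

```text
t: 50.58
tcp_pos: [0.5641, -0.1157, 0.2182]
eef_rot: [0.703, -0.08, -0.702, -0.08]
ft_force: [0.4, -0.4, -3.6]
opening: 0.547
```

```bash
python3 m.py
```

```text
[ 0.    -0.013  0.021  0.036  0.005 -0.009 -0.028  0.014  0.007  0.003
 -0.026 -0.015 -0.035  0.011 -0.034  0.031]
My mean -0.002 sd 0.0214 Fz -3.93 0.41
turn frac [ 0. -0.  0.] total
t 51.38 pos [ 0.565 -0.116  0.219] shift frac now-axes [ 0.147 -0.589 -0.189] | target axes [ 0.147 -0.589 -0.188]
F [ 0.23  1.09 -3.77] M [0.037 0.023 0.059] op 0.551
M about case y: 0.0306
[ 0.03  0.35  0.14  1.81 -0.06  0.98 -1.6 ]
```

Case_3 is clearly silent (0.0005 N m change). A tilted reading discriminates better because the roller is then certainly at the low end: the moments at +34° and -34° sum to zero for a silent case. Case_2's tilt reading already hinted at it, so I'll put case_3 back and check case_2 that way.

Request:
drive_tool(
  steps=[
    {"dx": 0.09, "dy": 0, "dz": 0.1, "wx": 0, "wy": 0, "wz": 0, "gripper": -1},
    {"dx": 0.1, "dy": 0, "dz": 0.1, "wx": 0, "wy": 0, "wz": 0, "gripper": -1},
    {"dx": 0.1, "dy": 0, "dz": 0.101, "wx": 0, "wy": 0, "wz": 0, "gripper": -1},
    {"dx": 0.1, "dy": 0, "dz": 0, "wx": 0, "wy": 0, "wz": 0, "gripper": -1},
    {"dx": 0.06, "dy": 0, "dz": 0, "wx": 0, "wy": 0, "wz": 0, "gripper": -1},
    {"dx": 0.03, "dy": 0, "dz": 0, "wx": 0, "wy": 0, "wz": 0, "gripper": -1},
    {"dx": 0.017, "dy": 0, "dz": 0, "wx": 0, "wy": 0, "wz": 0, "gripper": -1},
    {"dx": 0, "dy": 0, "dz": 0, "wx": 0, "wy": 0, "wz": 0, "gripper": -1},
  ],
)

```text
t: 52.38
tcp_pos: [0.4483, -0.0888, 0.0206]
eef_rot: [0.703, -0.08, -0.702, -0.08]
ft_force: [0.1, -1.2, -3.9]
opening: 0.547
```

Request:
drive_tool(
  steps=[
    {"dx": 0, "dy": 0, "dz": 0, "wx": 0, "wy": 0, "wz": 0, "gripper": 0.6},
    {"dx": 0, "dy": 0, "dz": 0, "wx": 0, "wy": 0, "wz": 0, "gripper": 0.6},
    {"dx": 0, "dy": 0, "dz": 0, "wx": 0, "wy": 0, "wz": 0, "gripper": 0.6},
    {"dx": -0.12, "dy": 0, "dz": 0, "wx": 0, "wy": 0, "wz": 0, "gripper": 0.6},
    {"dx": -0.1, "dy": 0, "dz": 0, "wx": 0, "wy": 0, "wz": 0, "gripper": 0.6},
    {"dx": 0, "dy": -0.13, "dz": 0, "wx": 0, "wy": 0, "wz": 0, "gripper": 0.6},
    {"dx": 0, "dy": -0.126, "dz": 0, "wx": 0, "wy": 0, "wz": 0, "gripper": 0.6},
  ],
)

```text
t: 53.25
tcp_pos: [0.4712, 0.0119, 0.1092]
eef_rot: [0.704, -0.08, -0.701, -0.081]
ft_force: [-0.2, -0.8, -0.4]
opening: 0.801
```

```bash
python3 - <<'E'
from h import *
plan([.4705,.0105,.019],tgt(1))
E
```

```text
turn frac [-0.001 -0.002  0.001] total
t 53.25 pos [0.471 0.012 0.109] shift frac now-axes [0.225 0.004 0.002] | target axes [0.225 0.004 0.001]
F [-0.16 -0.76 -0.43] M [ 0.042 -0.071 -0.036] op 0.801
M about case y: -0.0601
```

Request:
drive_tool(
  steps=[
    {"dx": 0.12, "dy": 0.001, "dz": 0, "wx": 0, "wy": 0, "wz": 0, "gripper": 0.6},
    {"dx": 0.08, "dy": 0, "dz": 0, "wx": 0, "wy": 0, "wz": 0, "gripper": 0.6},
    {"dx": 0.025, "dy": 0, "dz": 0, "wx": 0, "wy": 0, "wz": 0, "gripper": 0.6},
    {"dx": 0, "dy": 0, "dz": 0, "wx": 0, "wy": 0, "wz": 0, "gripper": -1},
    {"dx": 0, "dy": 0, "dz": 0, "wx": 0, "wy": 0, "wz": 0, "gripper": -1},
    {"dx": 0, "dy": 0, "dz": 0, "wx": 0, "wy": 0, "wz": 0, "gripper": -1},
    {"dx": 0, "dy": 0, "dz": 0, "wx": 0, "wy": 0, "wz": 0, "gripper": -1},
    {"dx": -0.1, "dy": 0, "dz": 0, "wx": 0, "wy": 0, "wz": 0, "gripper": -1},
    {"dx": -0.14, "dy": 0, "dz": 0, "wx": 0, "wy": 0, "wz": 0, "gripper": -1},
    {"dx": -0.13, "dy": 0, "dz": -0.08, "wx": 0, "wy": 0, "wz": 0, "gripper": -1},
  ],
)

```text
t: 54.5
tcp_pos: [0.4992, 0.004, 0.1674]
eef_rot: [-0.702, 0.079, 0.704, 0.08]
ft_force: [2.2, -0.1, -1.7]
opening: 0.551
```

Request:
drive_tool(
  steps=[
    {"dx": -0.1, "dy": 0, "dz": -0.11, "wx": 0, "wy": 0, "wz": 0, "gripper": -1},
    {"dx": 0, "dy": 0, "dz": -0.11, "wx": 0, "wy": 0, "wz": 0, "gripper": -1},
    {"dx": 0, "dy": 0, "dz": 0, "wx": 0, "wy": -0.11, "wz": 0, "gripper": -1},
    {"dx": 0, "dy": 0, "dz": 0, "wx": 0, "wy": -0.11, "wz": 0, "gripper": -1},
    {"dx": 0, "dy": 0, "dz": 0, "wx": 0, "wy": -0.11, "wz": 0, "gripper": -1},
    {"dx": 0, "dy": 0, "dz": 0, "wx": 0, "wy": -0.03, "wz": 0, "gripper": -1},
    {"dx": 0, "dy": 0, "dz": 0, "wx": 0, "wy": 0, "wz": 0, "gripper": -1},
    {"dx": 0, "dy": 0, "dz": 0, "wx": 0, "wy": 0, "wz": 0, "gripper": -1},
    {"dx": 0, "dy": 0, "dz": 0, "wx": 0, "wy": 0, "wz": 0, "gripper": -1},
  ],
)

```text
t: 55.62
tcp_pos: [0.587, -0.016, 0.2071]
eef_rot: [-0.48, 0.054, 0.87, 0.099]
ft_force: [-0.5, -0.4, -2.8]
opening: 0.555
```

```bash
sed -i 's/range(16)/range(14)/' m.py; python3 m.py
```

```text
[-0.79  -0.813 -0.849 -0.889 -0.807 -0.782 -0.875 -0.882 -0.853 -0.842
 -0.847 -0.845 -0.85  -0.838]
My mean -0.8401 sd 0.031 Fz -3.11 0.53
turn frac [0.   0.36 0.  ] total
t 56.33 pos [ 0.587 -0.016  0.206] shift frac now-axes [-0.004 -0.334 -0.222] | target axes [ 0.115 -0.334 -0.189]
F [-0.13 -0.51 -2.75] M [-0.2   -0.814  0.018] op 0.556
M about case y: -0.838
[-0.05  0.71  0.12  1.38 -0.16  1.62 -1.69]
```

Request:
drive_tool(
  steps=[
    {"dx": 0, "dy": 0, "dz": 0, "wx": 0, "wy": 0.115, "wz": 0, "gripper": -1},
    {"dx": 0, "dy": 0, "dz": 0, "wx": 0, "wy": 0.115, "wz": 0, "gripper": -1},
    {"dx": 0, "dy": 0, "dz": 0, "wx": 0, "wy": 0.115, "wz": 0, "gripper": -1},
    {"dx": 0, "dy": 0, "dz": 0, "wx": 0, "wy": 0.115, "wz": 0, "gripper": -1},
    {"dx": 0, "dy": 0, "dz": 0, "wx": 0, "wy": 0.115, "wz": 0, "gripper": -1},
    {"dx": 0, "dy": 0, "dz": 0, "wx": 0, "wy": 0.115, "wz": 0, "gripper": -1},
    {"dx": 0, "dy": 0, "dz": 0, "wx": 0, "wy": 0.03, "wz": 0, "gripper": -1},
    {"dx": 0, "dy": 0, "dz": 0, "wx": 0, "wy": 0, "wz": 0, "gripper": -1},
    {"dx": 0, "dy": 0, "dz": 0, "wx": 0, "wy": 0, "wz": 0, "gripper": -1},
    {"dx": 0, "dy": 0, "dz": 0, "wx": 0, "wy": 0, "wz": 0, "gripper": -1},
  ],
)

```text
t: 57.58
tcp_pos: [0.5879, -0.0166, 0.2065]
eef_rot: [0.871, -0.099, -0.478, -0.055]
ft_force: [0.3, -0.5, -3.7]
opening: 0.551
```

```bash
python3 m.py
```

```text
[0.823 0.872 0.829 0.83  0.875 0.824 0.874 0.892 0.877 0.855 0.875 0.848
 0.874 0.868]
My mean 0.8582 sd 0.0225 Fz -3.11 0.36
turn frac [ 0.   -0.36  0.  ] total
t 58.27 pos [ 0.587 -0.016  0.206] shift frac now-axes [ 0.199 -0.334 -0.098] | target axes [ 0.115 -0.334 -0.189]
F [ 0.24  0.29 -3.34] M [0.201 0.844 0.032] op 0.552
M about case y: 0.8679
[-0.49  0.19  0.4   2.22  0.47  0.23 -2.35]
```

Both tilted magnitudes (0.84 and 0.86, or K≈1.58 N m) are clearly below case_1's (K≈1.73) at equal weight. That is what a roller at the low end would cause. I'll level gently and check for a negative reading.

Request:
drive_tool(
  steps=[
    {"dx": 0, "dy": 0, "dz": 0, "wx": 0, "wy": -0.1, "wz": 0, "gripper": -1},
    {"dx": 0, "dy": 0, "dz": 0, "wx": 0, "wy": -0.1, "wz": 0, "gripper": -1},
    {"dx": 0, "dy": 0, "dz": 0, "wx": 0, "wy": -0.08, "wz": 0, "gripper": -1},
    {"dx": 0, "dy": 0, "dz": 0, "wx": 0, "wy": -0.05, "wz": 0, "gripper": -1},
    {"dx": 0, "dy": 0, "dz": 0, "wx": 0, "wy": -0.02, "wz": 0, "gripper": -1},
    {"dx": 0, "dy": 0, "dz": 0, "wx": 0, "wy": -0.01, "wz": 0, "gripper": -1},
    {"dx": 0, "dy": 0, "dz": 0, "wx": 0, "wy": 0, "wz": 0, "gripper": -1},
  ],
)

```text
t: 59.15
tcp_pos: [0.5878, -0.0189, 0.2053]
eef_rot: [0.713, -0.086, -0.691, -0.077]
ft_force: [-0.4, -0.1, -2.4]
opening: 0.551
```

```bash
python3 m.py
```

```text
[ 0.002  0.036  0.016 -0.01   0.039 -0.014 -0.003  0.006  0.001 -0.033
 -0.032  0.034  0.021 -0.011]
My mean 0.0036 sd 0.0224 Fz -2.9 0.53
turn frac [-0.003 -0.02  -0.005] total
t 59.85 pos [ 0.588 -0.019  0.205] shift frac now-axes [ 0.117 -0.342 -0.181] | target axes [ 0.114 -0.34  -0.186]
F [-0.2  -0.92 -3.23] M [ 0.009 -0.013  0.006] op 0.551
M about case y: -0.0108
[-0.09  0.37  0.07  1.81 -0.01  0.93 -1.82]
```

Levelling stopped 1.8° short. Corrected for that, case_2 reads -0.05 N m, which means the roller is at the -x end. Case_1 in the same state corrected to -0.01. So case_2 is the rattler, and I'll take it over the mat.

Request:
drive_tool(
  steps=[
    {"dx": 0, "dy": 0, "dz": 0, "wx": -0.003, "wy": -0.02, "wz": -0.005, "gripper": -1},
    {"dx": 0.023, "dy": -0.068, "dz": -0.037, "wx": 0, "wy": 0, "wz": 0, "gripper": -1},
    {"dx": 0.023, "dy": -0.068, "dz": -0.037, "wx": 0, "wy": 0, "wz": 0, "gripper": -1},
    {"dx": 0.023, "dy": -0.068, "dz": -0.037, "wx": 0, "wy": 0, "wz": 0, "gripper": -1},
    {"dx": 0.023, "dy": -0.068, "dz": -0.037, "wx": 0, "wy": 0, "wz": 0, "gripper": -1},
    {"dx": 0.022, "dy": -0.068, "dz": -0.037, "wx": 0, "wy": 0, "wz": 0, "gripper": -1},
    {"dx": 0, "dy": 0, "dz": 0, "wx": 0, "wy": 0, "wz": 0, "gripper": -1},
    {"dx": 0, "dy": 0, "dz": 0, "wx": 0, "wy": 0, "wz": 0, "gripper": -1},
    {"dx": 0, "dy": 0, "dz": 0, "wx": 0, "wy": 0, "wz": 0, "gripper": -1},
  ],
)

```text
t: 60.98
tcp_pos: [0.6904, 0.0956, 0.1603]
eef_rot: [0.703, -0.081, -0.702, -0.08]
ft_force: [-0.0, -0.4, -3.7]
opening: 0.553
```

```bash
python3 m.py; python3 - <<'E'
from h import *
c=viewer.read_camera("side"); save(c,"s6.png"); print(get_obs()["t"],np.abs(get_obs()["joint_vel"]).max())
for d in viewer.search_frame("side","case_1"): print(np.round(d["point"],3),round(d["confidence"],2))
E
```

```text
[-0.065 -0.031 -0.028 -0.024 -0.106 -0.034  0.004 -0.073  0.041 -0.047
 -0.014 -0.    -0.06  -0.006]
My mean -0.0316 sd 0.0357 Fz -3.15 0.51
turn frac [ 0. -0.  0.] total
t 61.67 pos [0.69  0.097 0.16 ] shift frac now-axes [-0.    -0.    -0.001] | target axes [-0.    -0.    -0.001]
F [-0.3   0.96 -3.28] M [-0.019 -0.002 -0.004] op 0.555
M about case y: -0.0065
[-0.22  0.61  0.05  1.54 -0.04  0.99 -1.96]
61.725 0.0022956941121848227
[ 0.714 -0.037  0.038] 0.96
[0.476 0.118 0.051] 0.85
[ 0.433 -0.07   0.04 ] 0.76
[0.646 0.11  0.185] 0.75
```

View pics/s6.png

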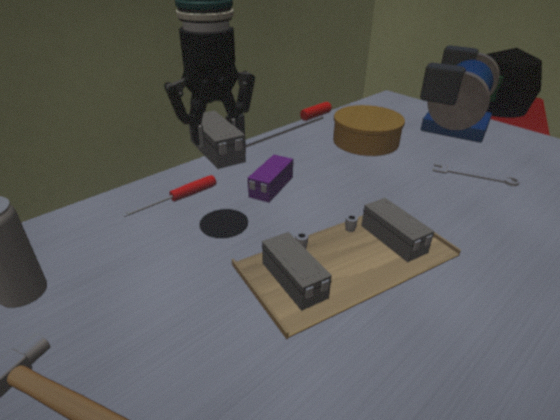

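The picture shows case_2 held level at (222,138), well above the mat. Case_1 and case_3 stand in place at (295,268) and (398,228), and the sockets at (302,240) and (351,223) are unmoved. The final level reading, -0.03 N m, has the right sign for a roller at the -x end. Handing in.

```bash
python3 -c "
from plant import ctrl; print(ctrl.job_done())"
```

```text
the job is handed in; nothing more can be done
None
```

I handed in holding case_2 as the rattling case, but the moment readings behind that choice were weaker than the task describes. At hand-in (about 61.7 s) it was level in the gripper, with its underside about 15 cm above the bench. The tool was within about 2 mm of the mat centre I had measured. The last side picture shows case_1 and case_3 lid up at their places and both sockets unmoved.

- **How the search went:** the first gentle tips (27°) showed nothing in any case. I then re-tested each one at about 35–40°, both ways.
- **case_3:** silent. Its level moment changed by less than 0.001 N m between the two ends.
- **case_1:** probably silent. Its change was 0.02–0.03 N m, and it had no reduced moment when tilted.
- **case_2:** the best match. Its level moment moved from about +0.015 to between -0.02 and -0.05 N m in the direction a roller would cause. Its tilted moment was also about 8% smaller than case_1's at the same weight, as expected with a roller at the low end.
- **Check that disagreed:** case_2's change was only 0.04–0.07 N m, not the stated 0.10–0.14 N m, so the choice is the most likely one rather than certain. I did not compare case_3's tilted moment.

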